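Load the shaker deck and close its clamp bar

ROBOT

A 7-joint arm with a two-finger parallel gripper is mounted at the origin on the work surface. World frame = base frame: x ahead of the robot, y to its left, z up, the work surface at z = 0. Lengths are in m, angles in rad, forces in N, time in s.
With the tool pointing down it reaches from about 0.4 to 0.875 m from the base axis. Payload 19.3 kg.
Tool frame: the origin (TCP) lies between the finger pads; the fingertips stand 19 mm ahead of it and the grasp point (between the pads) is the TCP; z points along the fingers, y is the direction in which the jaws open and shut (so a half turn about z gives the same grasp; the last joint's range is limited). The gripper opens to 85 mm and grips with 20 to 120 N. Pads are 22 mm wide; open, the fingers measure 114 mm over their backs; the gripper's body (76 mm by 85 mm) begins 54 mm behind the grasp point. The pads swing forward as they close: fully open they stand 13 mm farther back than shut.
Start: joints at [-1.265, 0.521, -0.036, 1.599, 0.021, 1.021, -0.113], TCP at [0.229, 0.581, 0.25] pointing down, gripper open.
Joint ranges: [-2.91, 2.91], [-0.3, 2.13], [-1.5, 1.42], [0.17, 2.43], [-1.26, 4.41], [0.16, 1.93], [-2.52, 2.52]. Speed limits (rad/s): [1.89, 1.89, 2.39, 2.39, 3.01, 3.01, 3.01].

INTERFACE

Orientations are given as [roll, pitch, yaw] about the fixed x, y, z axes, in that order (R = Rz(yaw) Ry(pitch) Rx(roll)).
In Python, from workcell import status, imaging, bot gives the robot as it stands.
- The arm moves only by the shell command python3 -m handwheel 'ROWS' [FORCE]. ROWS is JSON, a list of rows, each an object with "offset": the shift along the tool's x, y, z in mm, a list of three; "rot": the turn, a rotation vector about the tool's x, y, z in degrees, a list of three; "claw": the opening, from -1 (shut) to 1 (fully open). A call has 1 to 12 rows; each row shifts and turns the commanded pose from where the row before left it, along the tool's axes as they then stand; what a row does not reach is not made up. A row lasts 1/10 s, in which the tool goes at most 50 mm and 8.59 degrees, less where a joint would pass 70% of its speed; a pose out of reach is approached as far as the arm can. A call is refused whole if a number of a shift passes 50 or a number of a turn 8.59, either way. A call with a gripper value outside its range is refused whole. The fingers move at their own pace and stop on an object; FORCE is the grip in N (left out, the last holds). Time passes only in rows, so rows that do not move let the fingers close. It gives the time, the measured TCP pose, the force and the opening at its end, in the units of the state.
- status.observe(): the state, without advancing time (a new reading comes with each control period).
- imaging.grab_frame(name): name is "side" or "top" or "wrist"; returns a dict with "color" (480x640x3 uint8, red, green, blue), "range_z" (480x640 float32, m along the optical axis (not along the pixel's ray), 0 where there is no reading), "fx", "fy", "cx", "cy" (pixels), "distortion" ([k1, k2, p1, p2, k3] as OpenCV has them; the pictures are not rectified), "camera_from_world" (4x4, takes a point from world to camera coordinates). Camera axes: x right, y down, z forward; pixel columns grow to the right and rows downward; lengths in m; the calibration is good to about 2 mm. A picture is of the moment at which its call begins.
- bot.job_done(): hands the job in, once; it reports no verdict.
Trained networks look in the newest picture that a camera, given by its name, has taken for a name from the list of things; names that differ only in an ending like _2 or _b are one class to them, and where a whole thing is asked for, a point or a joint stands for the part that bears it (a point fixed in the world has none). Each returns a list of dicts, best first, with "conf" (0 to 1); they miss things now and then, are a little off and sometimes report something else, mostly with a low value. They report only what shows in the picture. A call takes as long as a camera call.
- imaging.regions_of(thing, camera): "region" (480x640 bool, what is visible of it) and "box" ([centre column, centre row, width, height] in pixels, round what is visible of it).
- imaging.mark_of(thing, camera): "uv" ([column, row] in pixels: a listed point, or the origin of a listed thing).
The state is a dict: "clock": time; "qpos": joint angles; "qd": joint speeds; "joint_efforts": joint torques, N m; "position": TCP position; "tool_rot": TCP orientation; "force": force on the tool from outside, world axes, zero at the start; "moment": the same for the moment, N m; "grip_width": finger opening in m.
Only numpy, scipy, OpenCV 4.12 (cv2) and the standard library are available. Lean on these libraries where they do the work, as an engineer would, in place of code of your own. Each camera call takes 0.05 s, during which the arm holds its last target.

TASK

The blue-capped and the green-capped bottle stand on each other's squares on the shaker deck: swap them so that each stands on the square of its own colour, and stand every amber sample bottle from the bench on a white square of its own, all upright and well centred. Only once the deck is loaded, crank the handwheel until the clamp bar's pointer is level with the red tab on the scale. Leave the tip box, the tube rack and the beaker where they are.

Things in the scene. Friction and masses are not known exactly. Their poses are not given: they have to be found in the camera images.
- blue_mid (a point): Blue reagent bottle: white with a blue cap and blue label, a squat conical bottle 110 mm tall, loose, about 0.25 kg: base 64 mm diameter up to 40 mm, tapering to a neck of 32 mm, then a screw cap of 40 mm diameter from 82 to 110 mm above its foot. Grip it by the cap (cap middle 41 mm above this point). This point is its centre, 55 mm above its foot; z is its axis. 
- green_mid (a point): Green reagent bottle: white with a green cap and green label, a squat conical bottle 110 mm tall, loose, about 0.25 kg: base 64 mm diameter up to 40 mm, tapering to a neck of 32 mm, then a screw cap of 40 mm diameter from 82 to 110 mm above its foot. Grip it by the cap (cap middle 41 mm above this point). This point is its centre, 55 mm above its foot; z is its axis. 
- sample1_mid (a point): Sample bottle, amber with a white cap and white label (some of the four may be absent), a squat conical bottle 110 mm tall, loose, about 0.25 kg: base 64 mm diameter up to 40 mm, tapering to a neck of 32 mm, then a screw cap of 40 mm diameter from 82 to 110 mm above its foot. Grip it by the cap (cap middle 41 mm above this point). This point is its centre, 55 mm above its foot; z is its axis. It starts on the bench beside the deck.
- sample2_mid (a point): Sample bottle, amber with a white cap and white label (some of the four may be absent), a squat conical bottle 110 mm tall, loose, about 0.25 kg: base 64 mm diameter up to 40 mm, tapering to a neck of 32 mm, then a screw cap of 40 mm diameter from 82 to 110 mm above its foot. Grip it by the cap (cap middle 41 mm above this point). This point is its centre, 55 mm above its foot; z is its axis. It starts on the bench beside the deck.
- sample3_mid (a point): Sample bottle, amber with a white cap and white label (some of the four may be absent), a squat conical bottle 110 mm tall, loose, about 0.25 kg: base 64 mm diameter up to 40 mm, tapering to a neck of 32 mm, then a screw cap of 40 mm diameter from 82 to 110 mm above its foot. Grip it by the cap (cap middle 41 mm above this point). This point is its centre, 55 mm above its foot; z is its axis. It starts on the bench beside the deck.
- sample4_mid (a point): Sample bottle, amber with a white cap and white label (some of the four may be absent), a squat conical bottle 110 mm tall, loose, about 0.25 kg: base 64 mm diameter up to 40 mm, tapering to a neck of 32 mm, then a screw cap of 40 mm diameter from 82 to 110 mm above its foot. Grip it by the cap (cap middle 41 mm above this point). This point is its centre, 55 mm above its foot; z is its axis. It starts on the bench beside the deck.
- pad_blue: Blue square, 72 mm, flat on the shaker deck; the place of the blue bottle. Origin at its centre on the deck's top, 10 mm above the bench.
- pad_green: Green square, 72 mm, flat on the shaker deck; the place of the green bottle. Origin at its centre on the deck's top, 10 mm above the bench.
- pad_white1: White square, 72 mm, flat on the shaker deck; a place for one sample bottle. Origin at its centre on the deck's top, 10 mm above the bench.
- pad_white2: White square, 72 mm, flat on the shaker deck; a place for one sample bottle. Origin at its centre on the deck's top, 10 mm above the bench.
- pad_white3: White square, 72 mm, flat on the shaker deck; a place for one sample bottle. Origin at its centre on the deck's top, 10 mm above the bench.
- pad_white4: White square, 72 mm, flat on the shaker deck; a place for one sample bottle. Origin at its centre on the deck's top, 10 mm above the bench.
- shaker: Shaker, fixed to the bench (not always square to it): a grey deck 240 mm (its x) by 425 mm (its y), 10 mm high, bearing six squares in two rows of three, 95 mm apart (centres); at its +y end a white gearbox (90 x 100 x 115 mm) with a flat black handwheel on top. Origin on the bench under the deck, z up.
- clamp (a joint): Travel of the clamp bar in m, 0 (fully open, at the gearbox end) to 0.095; it grows as the bar slides along the shaker's -y towards the bottles. The bar is aluminium, 206 mm long across the deck (shaker's x), 12 mm thick, its top 38 mm above the deck. Moved only by the handwheel: 12 mm a turn.
- crank (a joint): Angle of the handwheel in rad, 0 to 49.7, growing clockwise seen from above; clockwise closes the clamp bar (12 mm a turn, 1.91 mm per rad, starting from 0 with the bar). Turns freely about the vertical (a few N at the handle) and stays where it is left.
- crank_axis (a point): Point on the vertical axis of the handwheel (a flat disc of 110 mm diameter, top 137 mm above the bench), at mid-height of its handle.
- crank_handle (a point): Centre of the upright red handle of the handwheel: a round grip of 22 mm diameter and 46 mm tall (140 to 186 mm above the bench), 43 mm from the wheel's axis. It spins freely on its pin, so a gripper can hold it from above with fixed orientation and lead it round in a circle.
- pointer (a point): Tip of the small black pointer on top of the clamp bar, at the far (+x) side of the deck over the white scale. It moves along the shaker's y.
- tab_mark (a point): Top of the red tab on the white scale, near the +x edge of the deck. Its y is the shaker's y: the pointer is level with the tab when both have the same place along that axis (the pointer starts on its +y side).
- tipbox: Bystander: white pipette-tip box with green top, 85 x 125 x 70 mm. Origin at the centre of its underside.
- tuberack: Bystander: blue tube rack, 75 x 190 x 40 mm (tubes up to 55 mm). Origin at the centre of its underside.
- beaker: Bystander: clear beaker, 72 mm diameter, 85 mm tall. Origin at the centre of its underside.

How it is judged:
On the way, in this order (a step that is already met when the one before it is completed fails the run):
1. every bottle stands centred on its proper square (horizontal distance between blue_mid and pad_blue below 0.012 m and horizontal distance between green_mid and pad_green below 0.012 m and (horizontal distance between sample1_mid and pad_white1 below 0.012 m or horizontal distance between sample1_mid and pad_white2 below 0.012 m or horizontal distance between sample1_mid and pad_white3 below 0.012 m or horizontal distance between sample1_mid and pad_white4 below 0.012 m) and (horizontal distance between sample2_mid and pad_white1 below 0.012 m or horizontal distance between sample2_mid and pad_white2 below 0.012 m or horizontal distance between sample2_mid and pad_white3 below 0.012 m or horizontal distance between sample2_mid and pad_white4 below 0.012 m) and (horizontal distance between sample3_mid and pad_white1 below 0.012 m or horizontal distance between sample3_mid and pad_white2 below 0.012 m or horizontal distance between sample3_mid and pad_white3 below 0.012 m or horizontal distance between sample3_mid and pad_white4 below 0.012 m) and (horizontal distance between sample4_mid and pad_white1 below 0.012 m or horizontal distance between sample4_mid and pad_white2 below 0.012 m or horizontal distance between sample4_mid and pad_white3 below 0.012 m or horizontal distance between sample4_mid and pad_white4 below 0.012 m) and angle between each of blue_mid, green_mid, sample1_mid, sample2_mid, sample3_mid, sample4_mid's own z axis and vertical below 0.1 rad and height (world z) of blue_mid between 0.058 and 0.072 m and height (world z) of green_mid between 0.058 and 0.072 m and height (world z) of sample1_mid between 0.058 and 0.072 m and height (world z) of sample2_mid between 0.058 and 0.072 m and height (world z) of sample3_mid between 0.058 and 0.072 m and height (world z) of sample4_mid between 0.058 and 0.072 m), for 0.2 s.
2. the clamp bar's pointer has been cranked level with the red tab (y of pointer in the frame of tab_mark between -0.003 and 0.003 m), for 0.2 s.
At the end, for the whole second after the job is handed in: The blue and the green bottle stand upright and at rest on the squares of their own colours and every sample bottle present on a white square (each within 12 mm of the square's centre, tilt under 0.1 rad), and the pointer is within 3 mm of the red tab along the scale (all of step 1 and all of step 2 and linear speed of each of blue, green, sample1, sample2, sample3, sample4 below 0.02 m/s); the robot touches nothing.
It fails at once if the tip box is moved more than 25 mm (distance of tipbox from where it was at the start of the episode above 0.025 m).
It fails at once if the tube rack is moved more than 25 mm (distance of tuberack from where it was at the start of the episode above 0.025 m).
It fails at once if the beaker is moved more than 25 mm (distance of beaker from where it was at the start of the episode above 0.025 m).
Of sample1, sample2, sample3, sample4 only 2 to 4 are there at a start; the rules pass over those that are not, and their reading is None.
At some moment in a run one of blue, green, sample1, sample2, sample3, sample4 may be knocked a few centimetres aside while the robot is not near it.
It also fails if it takes over 210 s, if anything falls off the work surface, if the arm or the gripper's body presses on something with over 40 N, if the wrist force passes 120 N, or if a joint passes its speed limit or range.

## Working session

There is one attempt and no reset: what is moved stays moved. The work goes in short steps, Python scripts to look and compute and a shell command to move; the robot and the scene stay as the last step left them, time stands still between calls to the robot, and variables do not carry over. Pictures are saved under pics/ and viewed, and the job is handed in when it is done.

```bash
ls; mkdir -p pics
python3 - <<'E'
from workcell import status, imaging, bot
import cv2
print(status.observe())
for n in ["side","top","wrist"]:
    f=imaging.grab_frame(n); cv2.imwrite(f"pics/{n}0.png",f["color"][:,:,::-1])
    print(n,f["fx"],f["fy"],f["cx"],f["cy"],f["distortion"]); print(f["camera_from_world"].round(3))
E
```

```text
pics
{'clock': 0.0, 'qpos': array([-1.265159  ,  0.52205757, -0.03633268,  1.59997859,  0.02118852,
        1.02109199, -0.11279788]), 'qd': array([-0.00050408,  0.00024718,  0.00039263, -0.00049753,  0.00023799,
        0.00075601, -0.00086871]), 'joint_efforts': array([ 6.86556778e-04, -9.27112484e+01,  1.98016874e+00, -3.69917178e+01,
        1.78694318e-02,  8.20625253e-03,  1.87167120e-05]), 'position': array([0.22932173, 0.5810816 , 0.24970905]), 'tool_rot': array([-3.14044371e+00,  6.88295371e-05,  2.76574556e+00]), 'force': array([-0.74125455, -0.21146573,  0.35941434]), 'moment': array([ 0.03224217, -0.008696  ,  0.03241983]), 'grip_width': 0.08495649519743974}
side 608.306504025678 608.306504025678 320.30981690316133 246.01632016828498 [-0.11946749  0.          0.          0.          0.        ]
[[ 0.95  -0.312  0.019 -0.55 ]
 [-0.141 -0.483 -0.864  0.157]
 [ 0.279  0.818 -0.502  1.414]
 [ 0.     0.     0.     1.   ]]
top 552.7857013390724 552.7857013390724 322.8933049999894 242.90414511786364 [-0.15296882  0.          0.          0.          0.        ]
[[ 0.004 -1.    -0.02  -0.014]
 [-0.996 -0.002 -0.093  0.552]
 [ 0.093  0.02  -0.995  1.294]
 [ 0.     0.     0.     1.   ]]
wrist 364.8672737830403 364.8672737830403 325.5759605177881 232.8310266719626 [-0.06302109  0.          0.          0.          0.        ]
[[ 0.367  0.93  -0.002 -0.626]
 [ 0.88  -0.347  0.323 -0.042]
 [ 0.3   -0.121 -0.946  0.381]
 [ 0.     0.     0.     1.   ]]
```

View pics/top0.png

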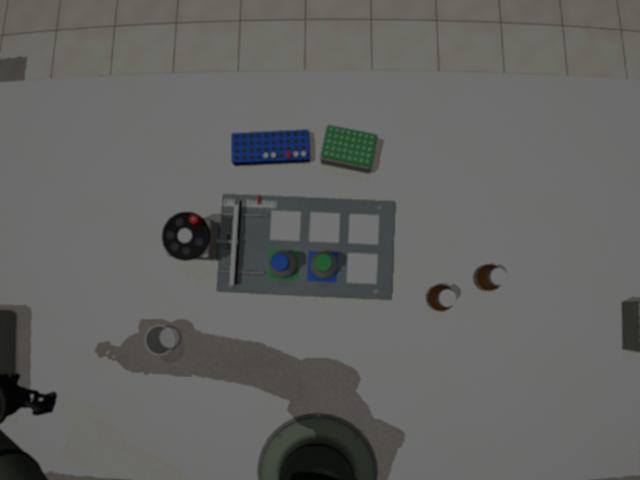

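View pics/side0.png

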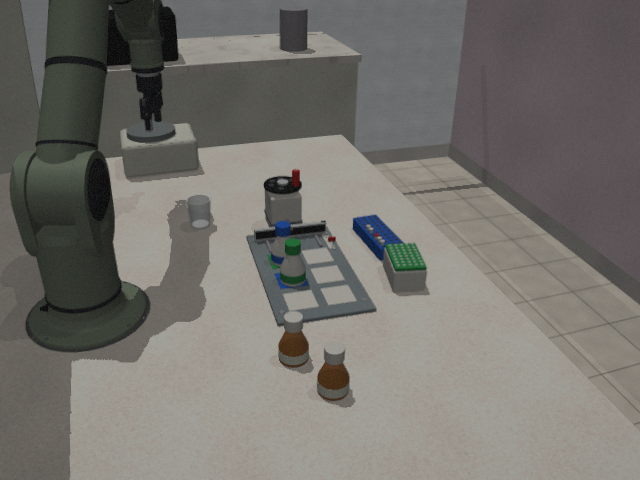

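```bash
cat > h.py <<'E'
from workcell import status, imaging, bot
import cv2, numpy as np
def grab(n): return imaging.grab_frame(n)
def toworld(f,uv,z):
    K=np.array([[f["fx"],0,f["cx"]],[0,f["fy"],f["cy"]],[0,0,1]])
    p=cv2.undistortPoints(np.array([[uv]],float),K,np.array(f["distortion"],float))[0,0]
    T=f["camera_from_world"];R=T[:3,:3];t=T[:3,3]
    o=-R.T@t; d=R.T@np.array([p[0],p[1],1]); s=(z-o[2])/d[2]; return o+s*d
def topix(f,P):
    K=np.array([[f["fx"],0,f["cx"]],[0,f["fy"],f["cy"]],[0,0,1]]);T=f["camera_from_world"]
    return cv2.projectPoints(np.array([P],float),cv2.Rodrigues(T[:3,:3])[0],T[:3,3],K,np.array(f["distortion"],float))[0][0,0]
def save(f,name,box=None,s=1):
    im=f["color"][:,:,::-1]
    if box: im=im[box[1]:box[3],box[0]:box[2]]
    im=cv2.convertScaleAbs(np.ascontiguousarray(im),alpha=1.5)
    cv2.imwrite("pics/"+name,cv2.resize(im,None,fx=s,fy=s,interpolation=cv2.INTER_CUBIC))
E
python3 - <<'E'
from h import *
H=dict(blue_mid=.065,green_mid=.065,sample1_mid=.055,pad_blue=.01,pad_green=.01,pad_white1=.01,shaker=0,crank_axis=.163,crank_handle=.163,pointer=.05,tab_mark=.02,tipbox=0,tuberack=0,beaker=0)
for n in ["top","side"]:
    f=grab(n)
    if n=="top": save(f,"top1.png",(140,100,540,370),2)
    for k,z in H.items():
        for m in imaging.mark_of(k,n)[:5]:
            if m["conf"]>.25: print(n,k,round(m["conf"],2),np.round(m["uv"],1),toworld(f,m["uv"],z).round(4))
E
```

```text
top blue_mid 0.77 [281.5 262.6] [0.5023 0.0824 0.065 ]
top blue_mid 0.4 [195.1 221.3] [0.5987 0.288  0.065 ]
top green_mid 0.79 [322.7 262.9] [ 0.5019 -0.013   0.065 ]
top green_mid 0.31 [184.1 232. ] [0.5734 0.3138 0.065 ]
top sample1_mid 0.47 [283.3 262. ] [0.5043 0.0792 0.055 ]
top pad_blue 0.88 [321.1 265.1] [ 0.4997 -0.008   0.01  ]
top pad_blue 0.66 [192.6 220.2] [0.6088 0.3085 0.01  ]
top pad_blue 0.34 [171.3 337.3] [0.3222 0.3555 0.01  ]
top pad_green 0.73 [284.5 262.4] [0.5059 0.0804 0.01  ]
top pad_white1 0.8 [324.3 229.2] [ 0.5867 -0.0154  0.01  ]
top pad_white1 0.66 [284.1 223.8] [0.5998 0.0823 0.01  ]
top pad_white1 0.63 [365.5 231.7] [ 0.5808 -0.1151  0.01  ]
top pad_white1 0.57 [360.5 266.7] [ 0.4961 -0.1028  0.01  ]
top shaker 0.69 [309.  249.6] [0.5379 0.0218 0.    ]
top crank_axis 0.82 [183.7 232.6] [0.561  0.2876 0.163 ]
top crank_handle 0.46 [191.9 218.5] [0.5919 0.2702 0.163 ]
top pointer 0.96 [236.  198.1] [0.6563 0.1943 0.05  ]
top tab_mark 0.54 [257.6 197.4] [0.6632 0.1468 0.02  ]
top tipbox 0.89 [350.5 151.2] [ 0.783  -0.0795  0.    ]
top tipbox 0.69 [325.7 2
[... 654 characters left out ...]
.1155  0.01  ]
side shaker 0.91 [304.6 276.7] [0.5378 0.0041 0.    ]
side crank_axis 0.96 [282.2 178.7] [0.5498 0.2634 0.163 ]
side crank_handle 0.7 [290.3 277.6] [ 0.4346 -0.23    0.163 ]
side crank_handle 0.65 [297.8 178.4] [0.5925 0.2534 0.163 ]
side pointer 0.86 [321.9 220.1] [0.6483 0.1992 0.05  ]
side tab_mark 0.52 [299.5 301. ] [ 0.4865 -0.1228  0.02  ]
side tab_mark 0.5 [330.5 237.4] [0.6573 0.1475 0.02  ]
side tipbox 0.76 [403.7 275.3] [ 0.7874 -0.063   0.    ]
side tuberack 0.81 [376.3 244.3] [0.7811 0.1071 0.    ]
side tuberack 0.68 [290.6 338.4] [ 0.4348 -0.2278  0.    ]
side beaker 0.82 [201.3 225.5] [0.3244 0.3564 0.    ]
side beaker 0.35 [331.9 368.2] [ 0.4905 -0.3478 -0.    ]
```

View pics/top1.png

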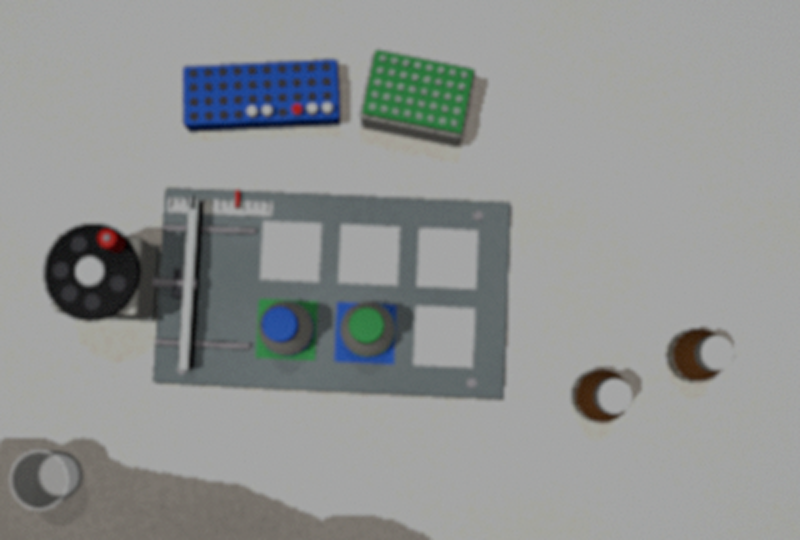

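```bash
cat >> h.py <<'E'
def blobs(f,mask,z,amin,amax=1e9):
    n,l,st,c=cv2.connectedComponentsWithStats(mask.astype(np.uint8))
    out=[]
    for i in range(1,n):
        if amin<=st[i,4]<=amax: out.append((c[i].round(1),int(st[i,4]),toworld(f,c[i],z).round(4)))
    return out
def masks(f):
    hsv=cv2.cvtColor(f["color"],cv2.COLOR_RGB2HSV); h,s,v=cv2.split(hsv)
    return h,s,v
E
python3 - <<'E'
from h import *
f=grab("top"); h,s,v=masks(f)
R=np.zeros((480,640),bool)
def roi(x0,y0,x1,y1):
    r=R.copy(); r[y0:y1,x0:x1]=1; return r
D=roi(262,205,392,296)
print("val", v[240,300:330], v[225,284], s[225,284])
print("white",blobs(f,D&(v>140)&(s<60),.01,200))
print("blue",blobs(f,D&(h>100)&(h<130)&(s>120),.12,20))
print("green",blobs(f,D&(h>40)&(h<85)&(s>90),.12,20))
S=roi(415,255,530,320)
print("amber",blobs(f,S&(s>120)&(h<30),.04,20))
for b in [(440,250),(490,276)]: pass
print(v[290:306:2,436:464:3]); print(s[290:306:2,436:464:3])
print("red",blobs(f,roi(150,180,280,260)&((h<8)|(h>172))&(s>150),.186,5))
save(f,"top2.png",(410,250,530,320),6)
E
```

```text
val [ 78  73  73  73  74  73  73  75  83  96 106 108 108 107 108 109 108 109
 108 108 110 110 109 109 109 110 111 111 111 111] 110 2
white []
blue [(array([317.7, 271.6]), 260, array([ 0.4795, -0.0032,  0.12  ])), (array([279.6, 261.7]), 259, array([0.5011, 0.0814, 0.12  ])), (array([335.1, 254.6]), 28, array([ 0.5171, -0.0415,  0.12  ]))]
green [(array([272. , 252.6]), 52, array([0.5213, 0.0985, 0.12  ])), (array([286.8, 269.5]), 209, array([0.484 , 0.0653, 0.12  ])), (array([322.9, 262.2]), 251, array([ 0.5003, -0.0144,  0.12  ]))]
amber [(array([484.4, 277.5]), 247, array([ 0.4691, -0.3955,  0.04  ])), (array([435.5, 297.2]), 208, array([ 0.423 , -0.2779,  0.04  ]))]
[[ 39  38  63 102 104  86  77  77  88 110]
 [ 41  48 105 111 111 111  91  78  88 110]
 [ 44  71 111 110 110 110 107  80  90 110]
 [ 44  90 110 109 111 110 109  81 104 110]
 [ 44  92 110 109 110 109 110  92 111 110]
 [ 45  87 111 110 110 111 109 106 110 110]
 [ 46  64 110 111 110 110 108 109 110 109]
 [ 46  48  95 110 112 106 109 110 109 110]]
[[196 168   8   3   2  12  26  23  12   9]
 [199  37   0   0   0   2  11  29  12   7]
 [156   4   2   0   2   0   5  29  14   0]
 [127   0   0   0   2   2   2  25   5   2]
 [116   3   0   0   2   0   0  17   7   7]
 [142   3   2   2   2   2   0   5   7   5]
 [166   4   2   2   2   2   5   5   9   2]
 [183  85   3   2   2   0   2   2   2   5]]
red [(array([258.5, 198.7]), 11, array([0.6309, 0.1214, 0.186 ])), (array([195. , 220.1]), 121, array([0.5852, 0.2572, 0.186 ]))]
```

View pics/top2.png

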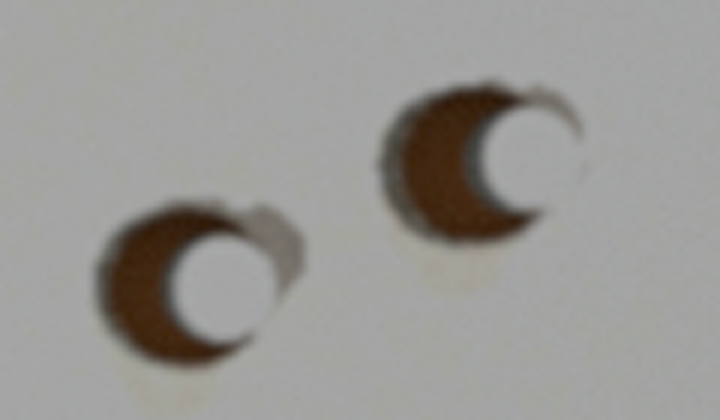

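```bash
cat >> h.py <<'E'
def cloud(f):
    K=np.array([[f["fx"],0,f["cx"]],[0,f["fy"],f["cy"]],[0,0,1]])
    vv,uu=np.mgrid[0:480,0:640]
    p=cv2.undistortPoints(np.stack([uu,vv],-1).reshape(-1,1,2).astype(float),K,np.array(f["distortion"],float)).reshape(480,640,2)
    d=f["range_z"]; P=np.stack([p[...,0]*d,p[...,1]*d,d],-1)
    T=f["camera_from_world"]; W=(P-T[:3,3])@T[:3,:3]
    W[d<=0]=np.nan; return W
def caps(f,zlo=.1,zhi=.135):
    W=cloud(f); m=(W[...,2]>zlo)&(W[...,2]<zhi)&(W[...,0]>.3)&(W[...,0]<.75)&(abs(W[...,1])<.6)
    n,l,st,c=cv2.connectedComponentsWithStats(m.astype(np.uint8))
    for i in range(1,n):
        if st[i,4]>80: 
            z=np.median(W[l==i][:,2]); print(c[i].round(1),st[i,4],"z",round(float(z),4),toworld(f,c[i],z).round(4),f["color"][l==i].mean(0).round())
def squares(f):
    h,s,v=masks(f)
    D=np.zeros((480,640),bool); D[205:292,264:386]=1
    return blobs(f,D&(v>98)&(s<25),.01,400)
E
python3 - <<'E'
from h import *
f=grab("top"); caps(f)
for b in squares(f): print(b)
caps(f,.15,.2)
E
```

```text
[206.4 238.9] 220 z 0.1132 [0.5522 0.2487 0.1132] [45. 44. 42.]
[279.1 261.5] 261 z 0.1192 [0.5017 0.0826 0.1192] [28. 51. 98.]
[322.3 262. ] 251 z 0.1195 [ 0.5009 -0.0132  0.1195] [35. 80. 45.]
[497.9 276.2] 247 z 0.1092 [ 0.4699 -0.4075  0.1092] [104. 104. 104.]
[446.5 297.7] 262 z 0.1093 [ 0.4223 -0.2897  0.1093] [103. 103. 102.]
(array([285. , 225.3]), 813, array([0.5962, 0.0802, 0.01  ]))
(array([324., 227.]), 821, array([ 0.5921, -0.0145,  0.01  ]))
(array([363.3, 228.8]), 822, array([ 0.588 , -0.1098,  0.01  ]))
(array([361.6, 267.9]), 845, array([ 0.4932, -0.1055,  0.01  ]))
[195.1 220. ] 107 z 0.1836 [0.5857 0.2578 0.1836] [69. 21. 20.]
```

```bash
cat >> h.py <<'E'
from scipy.spatial.transform import Rotation as Ro
def go(x,y,z,yaw=np.pi/2):
    s=status.observe(); R=Ro.from_euler("xyz",s["tool_rot"]).as_matrix()
    d=R.T@(np.array([x,y,z])-s["position"])*1000
    Rt=Ro.from_euler("xyz",[np.pi,0,yaw]).as_matrix()
    print("t",round(s["clock"],2),"pos",s["position"].round(4),"yaw",s["tool_rot"].round(4),"w",round(s["grip_width"],4),"F",s["force"].round(1))
    print("offset tool mm",d.round(1),"rotvec deg",np.degrees(Ro.from_matrix(R.T@Rt).as_rotvec()).round(2))
E
python3 -m handwheel '[{"offset":[0,0,0],"rot":[0,0,8.5],"claw":0.5},{"offset":[0,0,0],"rot":[0,0,8.5],"claw":0.5},{"offset":[0,0,0],"rot":[0,0,8.5],"claw":0.5},{"offset":[0,0,0],"rot":[0,0,8.5],"claw":0.5},{"offset":[0,0,0],"rot":[0,0,8.5],"claw":0.5},{"offset":[0,0,0],"rot":[0,0,8.5],"claw":0.5},{"offset":[0,0,0],"rot":[0,0,8.5],"claw":0.5},{"offset":[0,0,0],"rot":[0,0,8.5],"claw":0.5},{"offset":[0,0,0],"rot":[0,0,0],"claw":0.5},{"offset":[0,0,0],"rot":[0,0,0],"claw":0.5}]' 40
python3 -c "
from h import *
go(.5017,.0826,.25)"
```

```text
clock: 2.75
position: [0.2292, 0.5814, 0.2502]
tool_rot: [3.142, 0.0, 1.584]
force: [-0.6, 0.2, 0.6]
grip_width: 0.0638
t 2.75 pos [0.2292 0.5814 0.2502] yaw [3.1415e+00 2.0000e-04 1.5838e+00] w 0.0638 F [-0.6  0.2  0.6]
offset tool mm [-5.023e+02  2.660e+02  3.000e-01] rotvec deg [0.   0.01 0.75]
```

```bash
python3 -m handwheel '[{"offset":[0,0,0],"rot":[0,0,0.75],"claw":0.5},{"offset":[-45,25,0],"rot":[0,0,0],"claw":0.5},{"offset":[-45,25,0],"rot":[0,0,0],"claw":0.5},{"offset":[-45,25,0],"rot":[0,0,0],"claw":0.5},{"offset":[-45,25,0],"rot":[0,0,0],"claw":0.5},{"offset":[-45,25,0],"rot":[0,0,0],"claw":0.5},{"offset":[-45,25,0],"rot":[0,0,0],"claw":0.5},{"offset":[-45,25,0],"rot":[0,0,0],"claw":0.5},{"offset":[-45,25,0],"rot":[0,0,0],"claw":0.5},{"offset":[-45,25,0],"rot":[0,0,0],"claw":0.5},{"offset":[-45,22,0],"rot":[0,0,0],"claw":0.5},{"offset":[-45,22,0],"rot":[0,0,0],"claw":0.5}]'
python3 -c "
from h import *
go(.5017,.0826,.106)"
```

```text
clock: 3.95
position: [0.4901, 0.0949, 0.2506]
tool_rot: [3.141, -0.0, 1.568]
force: [1.5, 0.7, 0.8]
grip_width: 0.0639
t 3.95 pos [0.4901 0.0949 0.2506] yaw [ 3.141e+00 -4.000e-04  1.568e+00] w 0.0639 F [1.5 0.7 0.8]
offset tool mm [-12.3  11.5 144.6] rotvec deg [ 0.03 -0.02 -0.16]
```

```bash
python3 -m handwheel '[{"offset":[0,0,0],"rot":[0,0,0],"claw":0.5},{"offset":[0,0,0],"rot":[0,0,0],"claw":0.5},{"offset":[0,0,0],"rot":[0,0,0],"claw":0.5}]'
python3 -c "
from h import *
f=grab('wrist'); save(f,'w1.png')
f=grab('top'); caps(f)
go(.5017,.0826,.106)"
```

```text
clock: 4.25
position: [0.4892, 0.0976, 0.2503]
tool_rot: [-3.141, -0.0, 1.568]
force: [0.1, 0.1, 0.1]
grip_width: 0.0641
[322.4 262. ] 253 z 0.1197 [ 0.5008 -0.0133  0.1197] [24. 56. 31.]
[497.8 276.3] 250 z 0.1094 [ 0.4697 -0.4071  0.1094] [111. 112. 111.]
[446.5 297.7] 262 z 0.1095 [ 0.4222 -0.2898  0.1095] [111. 112. 111.]
t 4.35 pos [0.4891 0.098  0.2503] yaw [-3.1414e+00 -3.0000e-04  1.5683e+00] w 0.0645 F [-0.1 -0.2 -1.3]
offset tool mm [-15.4  12.7 144.3] rotvec deg [-0.01 -0.02 -0.14]
```

View pics/w1.png

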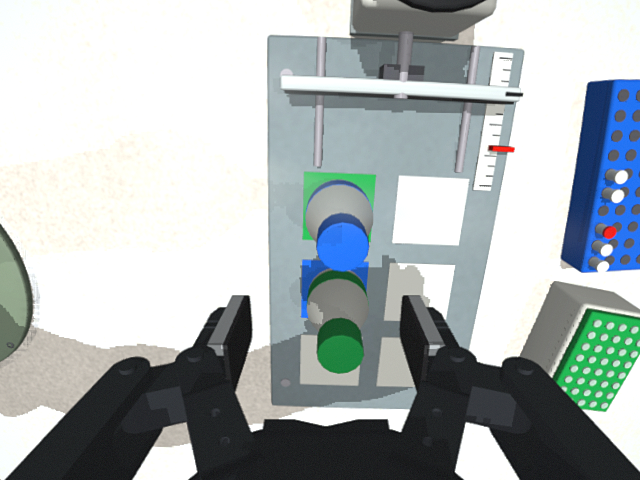

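```bash
python3 -m handwheel '[{"offset":[-15.4,12.7,40],"rot":[0,0,0],"claw":0.5},{"offset":[0,0,40],"rot":[0,0,0],"claw":0.5},{"offset":[0,0,35],"rot":[0,0,0],"claw":0.5},{"offset":[0,0,29],"rot":[0,0,0],"claw":0.5},{"offset":[0,0,0],"rot":[0,0,0],"claw":0.5},{"offset":[0,0,0],"rot":[0,0,0],"claw":0.5}]' 40
python3 -c "
from h import *
go(.5017,.0826,.106)"
```

```text
clock: 4.95
position: [0.5021, 0.0818, 0.1068]
tool_rot: [-3.141, 0.0, 1.567]
force: [0.0, 0.8, 0.4]
grip_width: 0.0642
t 4.95 pos [0.5021 0.0818 0.1068] yaw [-3.1411e+00  2.0000e-04  1.5668e+00] w 0.0642 F [0.  0.8 0.4]
offset tool mm [ 0.8 -0.4  0.8] rotvec deg [-0.03  0.01 -0.23]
```

Close and lift slightly, then carry toward the near white square (.4932,-.1055)... over the green bottle at height.

```bash
python3 -m handwheel '[{"offset":[0,0,0],"rot":[0,0,0],"claw":-1},{"offset":[0,0,0],"rot":[0,0,0],"claw":-1},{"offset":[0,0,0],"rot":[0,0,0],"claw":-1},{"offset":[0,0,0],"rot":[0,0,0],"claw":-1},{"offset":[0,0,0],"rot":[0,0,0],"claw":-1},{"offset":[0,0,0],"rot":[0,0,0],"claw":-1},{"offset":[0,0,-20],"rot":[0,0,0],"claw":-1},{"offset":[0,0,-40],"rot":[0,0,0],"claw":-1},{"offset":[0,0,-40],"rot":[0,0,0],"claw":-1},{"offset":[0,0,-40],"rot":[0,0,0],"claw":-1},{"offset":[0,0,0],"rot":[0,0,0],"claw":-1}]' 50
python3 -c "
from h import *
go(.4932,-.1055,.246)"
```

```text
clock: 6.05
position: [0.504, 0.0817, 0.2516]
tool_rot: [3.134, -0.003, 1.566]
force: [0.8, -0.4, -4.0]
grip_width: 0.0391
t 6.05 pos [0.504  0.0817 0.2516] yaw [ 3.1339e+00 -3.1000e-03  1.5658e+00] w 0.0391 F [ 0.8 -0.4 -4. ]
offset tool mm [-187.3   -9.9    5. ] rotvec deg [ 0.44 -0.18 -0.29]
```

```bash
python3 -m handwheel '[{"offset":[-40,-2.5,0],"rot":[0,0,0],"claw":-1},{"offset":[-50,-2.5,0],"rot":[0,0,0],"claw":-1},{"offset":[-50,-2.5,0],"rot":[0,0,0],"claw":-1},{"offset":[-40,-2,0],"rot":[0,0,0],"claw":-1},{"offset":[0,0,0],"rot":[0,0,0],"claw":-1},{"offset":[0,0,0],"rot":[0,0,0],"claw":-1},{"offset":[0,0,0],"rot":[0,0,0],"claw":-1}]'
python3 -c "
from h import *
go(.4932,-.1055,.109)"
```

```text
clock: 6.75
position: [0.4917, -0.0974, 0.2462]
tool_rot: [-3.142, -0.0, 1.567]
force: [-0.8, 0.6, -3.4]
grip_width: 0.0389
t 6.75 pos [ 0.4917 -0.0974  0.2462] yaw [-3.1415e+00 -5.0000e-04  1.5670e+00] w 0.0389 F [-0.8  0.6 -3.4]
offset tool mm [ -8.1   1.5 137.2] rotvec deg [-0.   -0.03 -0.22]
```

```bash
python3 -m handwheel '[{"offset":[-8.1,1.5,40],"rot":[0,0,0],"claw":-1},{"offset":[0,0,45],"rot":[0,0,0],"claw":-1},{"offset":[0,0,35],"rot":[0,0,0],"claw":-1},{"offset":[0,0,12],"rot":[0,0,0],"claw":-1},{"offset":[0,0,0],"rot":[0,0,0],"claw":-1},{"offset":[0,0,0],"rot":[0,0,0],"claw":-1}]'
python3 -c "
from h import *
go(.4932,-.1055,.107)"
```

```text
clock: 7.35
position: [0.494, -0.1063, 0.1156]
tool_rot: [3.14, 0.0, 1.566]
force: [0.8, -0.1, -2.1]
grip_width: 0.0387
t 7.35 pos [ 0.494  -0.1063  0.1156] yaw [3.1402e+00 1.0000e-04 1.5664e+00] w 0.0387 F [ 0.8 -0.1 -2.1]
offset tool mm [ 0.8 -0.8  8.6] rotvec deg [ 0.08  0.01 -0.25]
```

```bash
python3 -m handwheel '[{"offset":[0,0,5],"rot":[0,0,0],"claw":-1},{"offset":[0,0,3],"rot":[0,0,0],"claw":-1},{"offset":[0,0,0],"rot":[0,0,0],"claw":-1},{"offset":[0,0,0],"rot":[0,0,0],"claw":0},{"offset":[0,0,0],"rot":[0,0,0],"claw":0.5},{"offset":[0,0,0],"rot":[0,0,0],"claw":0.5},{"offset":[0,0,0],"rot":[0,0,0],"claw":0.5},{"offset":[0,0,-30],"rot":[0,0,0],"claw":0.5},{"offset":[20,0,-30],"rot":[0,0,0],"claw":0.5},{"offset":[40,0,0],"rot":[0,0,0],"claw":0.5},{"offset":[32,6,0],"rot":[0,0,0],"claw":0.5},{"offset":[0,0,0],"rot":[0,0,0],"claw":0.5}]'
python3 -m handwheel '[{"offset":[0,0,0],"rot":[0,0,0],"claw":0.5}]'
python3 -c "
from h import *
go(.5010,-.0133,.106)"
```

```text
clock: 8.55
position: [0.5003, -0.0102, 0.1663]
tool_rot: [3.141, -0.002, 1.571]
force: [0.3, -1.6, -1.0]
grip_width: 0.0641
clock: 8.65
position: [0.4996, -0.0141, 0.1663]
tool_rot: [-3.142, 0.0, 1.567]
force: [1.5, -0.3, -0.6]
grip_width: 0.0639
t 8.65 pos [ 0.4996 -0.0141  0.1663] yaw [-3.1415e+00  2.0000e-04  1.5675e+00] w 0.0639 F [ 1.5 -0.3 -0.6]
offset tool mm [ 0.8  1.4 60.3] rotvec deg [-0.    0.01 -0.19]
```

```bash
python3 -m handwheel '[{"offset":[0.8,1.4,20],"rot":[0,0,0],"claw":0.5},{"offset":[0,0,25],"rot":[0,0,0],"claw":0.5},{"offset":[0,0,15],"rot":[0,0,0],"claw":0.5},{"offset":[0,0,0],"rot":[0,0,0],"claw":0.5},{"offset":[0,0,0],"rot":[0,0,0],"claw":-1},{"offset":[0,0,0],"rot":[0,0,0],"claw":-1},{"offset":[0,0,0],"rot":[0,0,0],"claw":-1},{"offset":[0,0,0],"rot":[0,0,0],"claw":-1},{"offset":[0,0,0],"rot":[0,0,0],"claw":-1}]'
python3 -c "
from h import *
f=grab('side');save(f,'s1.png')
go(.5010,-.0133,.166)"
```

```text
clock: 9.55
position: [0.5014, -0.0142, 0.1073]
tool_rot: [3.14, 0.0, 1.565]
force: [-2.7, -2.4, 8.5]
grip_width: 0.0385
t 9.6 pos [ 0.5014 -0.0142  0.1073] yaw [3.1403e+00 1.0000e-04 1.5653e+00] w 0.0389 F [-2.5 -2.4  7.6]
offset tool mm [  0.9  -0.3 -58.7] rotvec deg [ 0.07  0.   -0.31]
```

View pics/s1.png

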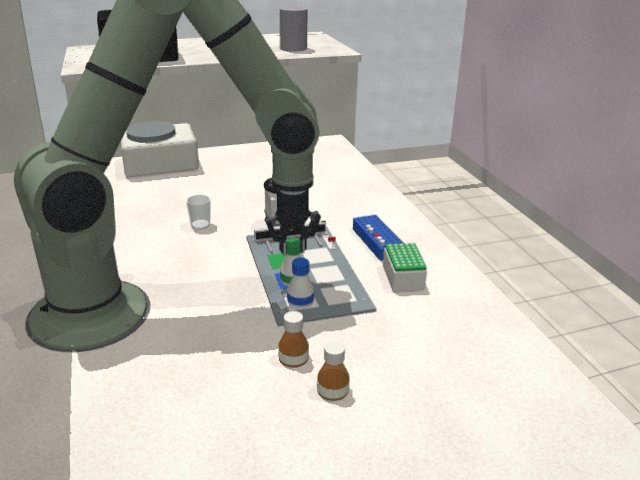

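```bash
python3 -m handwheel '[{"offset":[0,0,-20],"rot":[0,0,-0.3],"claw":-1},{"offset":[0,0,-20],"rot":[0,0,0],"claw":-1},{"offset":[30,0,0],"rot":[0,0,0],"claw":-1},{"offset":[40,0,0],"rot":[0,0,0],"claw":-1},{"offset":[25,0,0],"rot":[0,0,0],"claw":-1},{"offset":[0,0,0],"rot":[0,0,0],"claw":-1},{"offset":[0,0,0],"rot":[0,0,0],"claw":-1}]'
python3 -c "
from h import *
f=grab('side');save(f,'s2.png')
go(.5013,.0844,.1075)"
```

```text
clock: 10.3
position: [0.501, 0.0814, 0.1467]
tool_rot: [3.141, 0.0, 1.572]
force: [-0.3, -1.4, -3.6]
grip_width: 0.0386
t 10.35 pos [0.501  0.0806 0.1466] yaw [3.1412e+00 2.0000e-04 1.5708e+00] w 0.0387 F [-0.3 -1.  -3.2]
offset tool mm [ 3.8  0.2 39.1] rotvec deg [0.02 0.01 0.  ]
```

```bash
python3 -m handwheel '[{"offset":[3,0,20],"rot":[0,0,0],"claw":-1},{"offset":[0,0,12],"rot":[0,0,0],"claw":-1},{"offset":[0,0,4],"rot":[0,0,0],"claw":-1},{"offset":[0,0,2.5],"rot":[0,0,0],"claw":-1},{"offset":[0,0,0],"rot":[0,0,0],"claw":-1},{"offset":[0,0,0],"rot":[0,0,0],"claw":0},{"offset":[0,0,0],"rot":[0,0,0],"claw":0.5},{"offset":[0,0,0],"rot":[0,0,0],"claw":0.5},{"offset":[0,0,0],"rot":[0,0,0],"claw":0.5}]'
python3 -c "
from h import *
go(.4936,-.1055,.167)"
```

```text
clock: 11.25
position: [0.5011, 0.0843, 0.108]
tool_rot: [3.141, -0.0, 1.571]
force: [0.6, 0.4, -0.7]
grip_width: 0.064
t 11.25 pos [0.5011 0.0843 0.108 ] yaw [ 3.1413e+00 -1.0000e-04  1.5711e+00] w 0.064 F [ 0.6  0.4 -0.7]
offset tool mm [-189.8   -7.5  -59. ] rotvec deg [ 0.02 -0.01  0.02]
```

Go up, to blue; check its position by camera (it may be knocked).

```bash
python3 -m handwheel '[{"offset":[0,0,-35],"rot":[0,0,0],"claw":0.5},{"offset":[-20,0,-35],"rot":[0,0,0],"claw":0.5},{"offset":[-45,-2,0],"rot":[0,0,0],"claw":0.5},{"offset":[-48,-2,0],"rot":[0,0,0],"claw":0.5},{"offset":[-45,-2,0],"rot":[0,0,0],"claw":0.5},{"offset":[-30,-1,0],"rot":[0,0,0],"claw":0.5},{"offset":[0,0,0],"rot":[0,0,0],"claw":0.5},{"offset":[0,0,0],"rot":[0,0,0],"claw":0.5}]'
python3 -c "
from h import *
f=grab('top'); caps(f); save(f,'top3.png',(140,100,540,370),2)
f=grab('wrist'); save(f,'w2.png')
for k in ['blue_mid','green_mid']:
    for m in imaging.mark_of(k,'wrist')[:2]: print(k,m['conf'],toworld(f,m['uv'],.065))
go(.4936,-.1055,.106)"
```

```text
clock: 12.05
position: [0.494, -0.104, 0.1778]
tool_rot: [3.142, -0.0, 1.57]
force: [-0.3, 0.4, 0.7]
grip_width: 0.0636
[205.6 240.5] 230 z 0.1138 [0.5485 0.2501 0.1138] [48. 48. 45.]
[278.2 261.9] 259 z 0.1191 [0.5007 0.0845 0.1191] [39. 88. 50.]
[497.8 276.2] 250 z 0.1095 [ 0.4698 -0.4073  0.1095] [113. 113. 113.]
[446.5 297.7] 263 z 0.1095 [ 0.4223 -0.2897  0.1095] [103. 103. 102.]
blue_mid 0.79 [ 0.49380105 -0.10623229  0.065     ]
t 12.25 pos [ 0.4942 -0.1026  0.1778] yaw [-3.1415e+00 -3.0000e-04  1.5728e+00] w 0.0642 F [0.1 0.7 0.1]
offset tool mm [-2.9 -0.6 71.7] rotvec deg [-0.   -0.02  0.11]
```

View pics/w2.png

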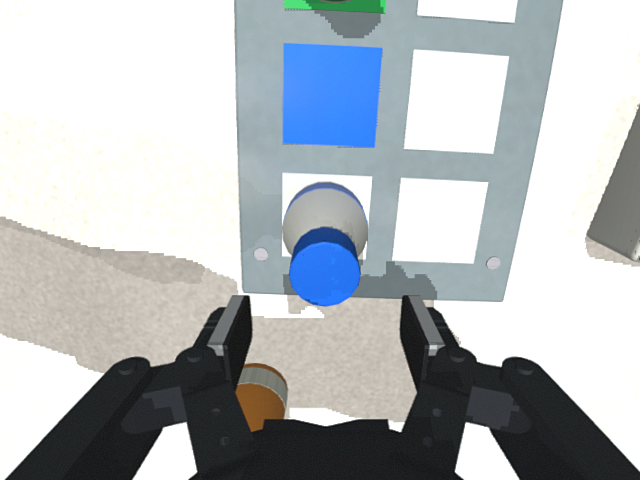

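```bash
python3 -c "
from h import *
f=grab('wrist');h,s,v=masks(f)
D=np.zeros((480,640),bool);D[0:160,250:420]=1
print(blobs(f,D&(h>100)&(h<130)&(s>120),.01,1000))"
python3 -m handwheel '[{"offset":[-3,-0.6,20],"rot":[0,0,0],"claw":0.5},{"offset":[0,0,25],"rot":[0,0,0],"claw":0.5},{"offset":[0,0,20],"rot":[0,0,0],"claw":0.5},{"offset":[0,0,6.5],"rot":[0,0,0],"claw":0.5},{"offset":[0,0,0],"rot":[0,0,0],"claw":-1},{"offset":[0,0,0],"rot":[0,0,0],"claw":-1},{"offset":[0,0,0],"rot":[0,0,0],"claw":-1},{"offset":[0,0,0],"rot":[0,0,0],"claw":-1},{"offset":[0,0,0],"rot":[0,0,0],"claw":-1}]'
python3 -c "
from h import *
go(.4972,-.0105,.146)"
```

```text
[(array([330.5,  95.2]), 9577, array([ 0.4981, -0.0072,  0.01  ]))]
clock: 13.2
position: [0.4938, -0.1067, 0.107]
tool_rot: [3.141, -0.0, 1.571]
force: [-2.7, 0.2, 8.8]
grip_width: 0.039
t 13.2 pos [ 0.4938 -0.1067  0.107 ] yaw [ 3.1405e+00 -2.0000e-04  1.5712e+00] w 0.039 F [-2.7  0.2  8.8]
offset tool mm [ 96.2   3.5 -39. ] rotvec deg [ 0.06 -0.01  0.02]
```

```bash
python3 -m handwheel '[{"offset":[0,0,-20],"rot":[0,0,0],"claw":-1},{"offset":[0,0,-20],"rot":[0,0,0],"claw":-1},{"offset":[30,1.5,0],"rot":[0,0,0],"claw":-1},{"offset":[40,1.5,0],"rot":[0,0,0],"claw":-1},{"offset":[25,0.5,0],"rot":[0,0,0],"claw":-1},{"offset":[0,0,0],"rot":[0,0,0],"claw":-1},{"offset":[0,0,0],"rot":[0,0,0],"claw":-1}]'
python3 -c "
from h import *
go(.4975,-.0100,.1075)"
```

```text
clock: 13.9
position: [0.4969, -0.0115, 0.1465]
tool_rot: [3.141, 0.0, 1.572]
force: [-0.4, -1.0, -3.4]
grip_width: 0.0387
t 13.9 pos [ 0.4969 -0.0115  0.1465] yaw [3.1414e+00 1.0000e-04 1.5723e+00] w 0.0387 F [-0.4 -1.  -3.4]
offset tool mm [ 1.5  0.5 39. ] rotvec deg [0.01 0.01 0.08]
```

```bash
python3 -m handwheel '[{"offset":[1.5,0.6,20],"rot":[0,0,0],"claw":-1},{"offset":[0,0,12],"rot":[0,0,0],"claw":-1},{"offset":[0,0,4],"rot":[0,0,0],"claw":-1},{"offset":[0,0,2.5],"rot":[0,0,0],"claw":-1},{"offset":[0,0,0],"rot":[0,0,0],"claw":-1},{"offset":[0,0,0],"rot":[0,0,0],"claw":0},{"offset":[0,0,0],"rot":[0,0,0],"claw":0.5},{"offset":[0,0,0],"rot":[0,0,0],"claw":0.5},{"offset":[0,0,0],"rot":[0,0,0],"claw":0.5},{"offset":[0,0,-30],"rot":[0,0,0],"claw":0.5},{"offset":[0,0,-30],"rot":[0,0,0],"claw":0.5}]'
python3 -c "
from h import *
go(.4223,-.2897,.165)"
```

```text
clock: 15.0
position: [0.4971, -0.0105, 0.1683]
tool_rot: [-3.14, 0.0, 1.571]
force: [0.7, -0.2, 0.7]
grip_width: 0.0639
t 15.0 pos [ 0.4971 -0.0105  0.1683] yaw [-3.1400e+00  5.0000e-04  1.5708e+00] w 0.0639 F [ 0.7 -0.2  0.7]
offset tool mm [-279.2  -74.8    3.5] rotvec deg [-0.09  0.03  0.  ]
```

```bash
python3 -m handwheel '[{"offset":[-35,-10,0],"rot":[0,0,0],"claw":0.5},{"offset":[-45,-12,0],"rot":[0,0,0],"claw":0.5},{"offset":[-45,-12,0],"rot":[0,0,0],"claw":0.5},{"offset":[-45,-12,0],"rot":[0,0,0],"claw":0.5},{"offset":[-45,-12,0],"rot":[0,0,0],"claw":0.5},{"offset":[-40,-10,0],"rot":[0,0,0],"claw":0.5},{"offset":[-25,-7,0],"rot":[0,0,0],"claw":0.5},{"offset":[0,0,0],"rot":[0,0,0],"claw":0.5},{"offset":[0,0,0],"rot":[0,0,0],"claw":0.5}]'
python3 -c "
from h import *
f=grab('top'); caps(f); save(f,'top4.png',(140,100,540,370),2)
go(.4223,-.2897,.096)"
```

```text
clock: 15.9
position: [0.4225, -0.2903, 0.1678]
tool_rot: [-3.142, -0.0, 1.57]
force: [0.8, 0.0, -0.3]
grip_width: 0.064
[205.8 240.3] 223 z 0.1135 [0.5491 0.2498 0.1135] [49. 48. 46.]
[278.3 262. ] 262 z 0.1194 [0.5005 0.0844 0.1194] [39. 86. 49.]
[320.9 263.5] 255 z 0.1194 [ 0.4974 -0.01    0.1194] [ 31.  55. 106.]
[441.9 295.6] 93 z 0.1091 [ 0.427  -0.2795  0.1091] [99. 99. 95.]
t 15.95 pos [ 0.4228 -0.2896  0.1678] yaw [-3.1416e+00 -4.0000e-04  1.5715e+00] w 0.0641 F [ 0.7  0.1 -1.2]
offset tool mm [-0.1 -0.5 71.8] rotvec deg [-0.   -0.03  0.04]
```

View pics/top4.png

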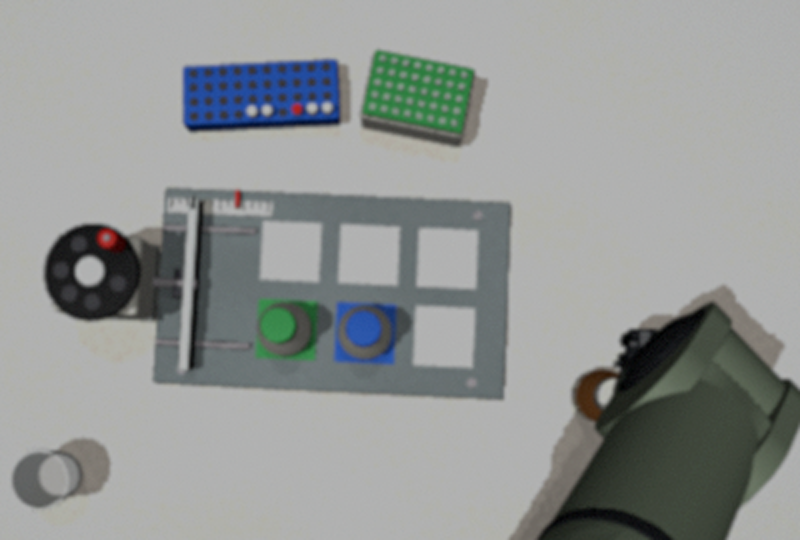

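```bash
python3 -m handwheel '[{"offset":[0,-0.4,20],"rot":[0,0,0],"claw":0.5},{"offset":[0,0,25],"rot":[0,0,0],"claw":0.5},{"offset":[0,0,20],"rot":[0,0,0],"claw":0.5},{"offset":[0,0,6],"rot":[0,0,0],"claw":0.5},{"offset":[0,0,0],"rot":[0,0,0],"claw":-1},{"offset":[0,0,0],"rot":[0,0,0],"claw":-1},{"offset":[0,0,0],"rot":[0,0,0],"claw":-1},{"offset":[0,0,0],"rot":[0,0,0],"claw":-1},{"offset":[0,0,0],"rot":[0,0,0],"claw":-1},{"offset":[0,0,-25],"rot":[0,0,0],"claw":-1},{"offset":[0,0,-35],"rot":[0,0,0],"claw":-1},{"offset":[0,0,0],"rot":[0,0,0],"claw":-1}]'
python3 -c "
from h import *
go(.4932,-.1055,.157)"
```

```text
clock: 17.15
position: [0.4235, -0.2913, 0.1603]
tool_rot: [3.137, 0.002, 1.571]
force: [-0.0, -0.5, -3.8]
grip_width: 0.0381
t 17.15 pos [ 0.4235 -0.2913  0.1603] yaw [3.1369e+00 2.3000e-03 1.5707e+00] w 0.0381 F [-0.  -0.5 -3.8]
offset tool mm [185.8  69.7   3.2] rotvec deg [ 0.27  0.13 -0.01]
```

```bash
python3 -m handwheel '[{"offset":[30,12,0],"rot":[0,0,0],"claw":-1},{"offset":[45,16,0],"rot":[0,0,0],"claw":-1},{"offset":[45,16,0],"rot":[0,0,0],"claw":-1},{"offset":[40,16,0],"rot":[0,0,0],"claw":-1},{"offset":[26,9.5,0],"rot":[0,0,0],"claw":-1},{"offset":[0,0,0],"rot":[0,0,0],"claw":-1},{"offset":[0,0,0],"rot":[0,0,0],"claw":-1},{"offset":[0,0,0],"rot":[0,0,0],"claw":-1}]'
python3 -c "
from h import *
go(.4932,-.1055,.107)"
```

```text
clock: 17.95
position: [0.4911, -0.1053, 0.1567]
tool_rot: [-3.141, 0.0, 1.57]
force: [0.4, -0.1, -1.4]
grip_width: 0.0386
t 17.95 pos [ 0.4911 -0.1053  0.1567] yaw [-3.1412e+00  4.0000e-04  1.5698e+00] w 0.0386 F [ 0.4 -0.1 -1.4]
offset tool mm [-0.2  2.1 49.7] rotvec deg [-0.02  0.02 -0.06]
```

```bash
python3 -m handwheel '[{"offset":[0,2.2,20],"rot":[0,0,0],"claw":-1},{"offset":[0,0,18],"rot":[0,0,0],"claw":-1},{"offset":[0,0,7],"rot":[0,0,0],"claw":-1},{"offset":[0,0,3.5],"rot":[0,0,0],"claw":-1},{"offset":[0,0,0],"rot":[0,0,0],"claw":-1},{"offset":[0,0,0],"rot":[0,0,0],"claw":0},{"offset":[0,0,0],"rot":[0,0,0],"claw":0.5},{"offset":[0,0,0],"rot":[0,0,0],"claw":0.5},{"offset":[0,0,0],"rot":[0,0,0],"claw":0.5},{"offset":[0,0,-30],"rot":[0,0,0],"claw":0.5},{"offset":[0,0,-30],"rot":[0,0,0],"claw":0.5}]'
python3 -c "
from h import *
f=grab('top'); caps(f)
go(.4699,-.4073,.165)"
```

```text
clock: 19.05
position: [0.4933, -0.1044, 0.1688]
tool_rot: [-3.14, 0.0, 1.571]
force: [0.0, 0.2, 1.0]
grip_width: 0.0641
[206.7 239.2] 208 z 0.1137 [0.5515 0.2476 0.1137] [51. 50. 48.]
[278.2 261.9] 259 z 0.1195 [0.5006 0.0845 0.1195] [39. 88. 50.]
[320.9 263.6] 256 z 0.1195 [ 0.4972 -0.01    0.1195] [ 31.  56. 108.]
[497.8 276.3] 250 z 0.1093 [ 0.4697 -0.4073  0.1093] [113. 113. 113.]
t 19.1 pos [ 0.4952 -0.105   0.1731] yaw [3.1377e+00 3.0000e-04 1.5702e+00] w 0.0641 F [ 4.1 -1.9  6.5]
offset tool mm [-302.3  -25.1    8.1] rotvec deg [ 0.23  0.02 -0.03]
```

```bash
python3 -m handwheel '[{"offset":[-35,-3,0],"rot":[0,0,0],"claw":0.5},{"offset":[-45,-4,0],"rot":[0,0,0],"claw":0.5},{"offset":[-45,-4,0],"rot":[0,0,0],"claw":0.5},{"offset":[-45,-4,0],"rot":[0,0,0],"claw":0.5},{"offset":[-45,-4,0],"rot":[0,0,0],"claw":0.5},{"offset":[-45,-3,0],"rot":[0,0,0],"claw":0.5},{"offset":[-30,-2,0],"rot":[0,0,0],"claw":0.5},{"offset":[-12,-1,0],"rot":[0,0,0],"claw":0.5},{"offset":[0,0,0],"rot":[0,0,0],"claw":0.5},{"offset":[0,0,0],"rot":[0,0,0],"claw":0.5}]'
python3 -c "
from h import *
f=grab('top'); caps(f); save(f,'top5.png',(140,100,540,370),2)
f=grab('wrist');save(f,'w3.png')
for m in imaging.mark_of('sample1_mid','wrist')[:3]: print(m['conf'],toworld(f,m['uv'],.055))
go(.4699,-.4073,.096)"
```

```text
clock: 20.1
position: [0.4693, -0.405, 0.1681]
tool_rot: [-3.141, -0.001, 1.572]
force: [0.3, 0.0, 0.1]
grip_width: 0.0639
[206.3 239.8] 212 z 0.1132 [0.5503 0.2487 0.1132] [50. 50. 47.]
[278.3 261.9] 260 z 0.1194 [0.5006 0.0844 0.1194] [39. 87. 50.]
[320.9 263.6] 256 z 0.12 [ 0.4973 -0.0101  0.12  ] [ 31.  56. 107.]
[363.9 265.2] 259 z 0.1193 [ 0.4939 -0.1051  0.1193] [112. 112. 112.]
[497.  276.3] 225 z 0.109 [ 0.4695 -0.4055  0.109 ] [92. 91. 87.]
t 20.25 pos [ 0.4696 -0.4048  0.1684] yaw [ 3.1414e+00 -6.0000e-04  1.5729e+00] w 0.0642 F [-0.1  0.5 -0.6]
offset tool mm [-2.6  0.3 72.4] rotvec deg [ 0.01 -0.04  0.12]
```

View pics/w3.png

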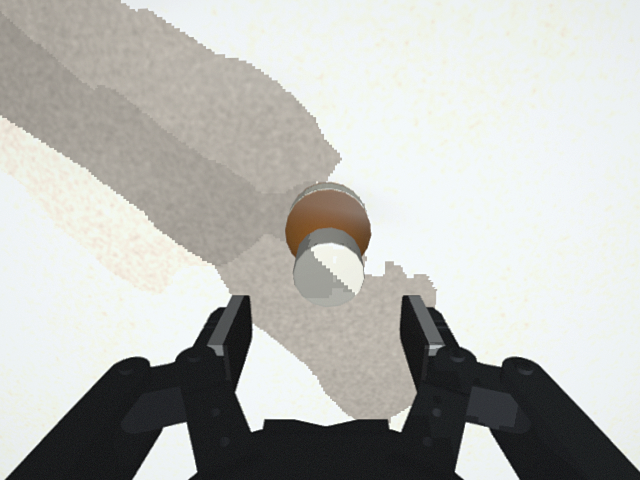

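```bash
python3 -m handwheel '[{"offset":[-2.6,0.3,20],"rot":[0,0,0],"claw":0.5},{"offset":[0,0,25],"rot":[0,0,0],"claw":0.5},{"offset":[0,0,20],"rot":[0,0,0],"claw":0.5},{"offset":[0,0,6.5],"rot":[0,0,0],"claw":0.5},{"offset":[0,0,0],"rot":[0,0,0],"claw":-1},{"offset":[0,0,0],"rot":[0,0,0],"claw":-1},{"offset":[0,0,0],"rot":[0,0,0],"claw":-1},{"offset":[0,0,0],"rot":[0,0,0],"claw":-1},{"offset":[0,0,0],"rot":[0,0,0],"claw":-1},{"offset":[0,0,-25],"rot":[0,0,0],"claw":-1},{"offset":[0,0,-35],"rot":[0,0,0],"claw":-1},{"offset":[0,0,0],"rot":[0,0,0],"claw":-1}]'
python3 -c "
from h import *
go(.588,-.1098,.157)"
```

```text
clock: 21.45
position: [0.4704, -0.4103, 0.1609]
tool_rot: [3.137, 0.003, 1.571]
force: [0.5, -0.3, -3.2]
grip_width: 0.0386
t 21.45 pos [ 0.4704 -0.4103  0.1609] yaw [3.1372 0.0034 1.5707] w 0.0386 F [ 0.5 -0.3 -3.2]
offset tool mm [300.6 117.6   3.4] rotvec deg [ 0.25  0.19 -0.01]
```

```bash
python3 -m handwheel '[{"offset":[30,18,0],"rot":[0,0,0],"claw":-1},{"offset":[40,25,0],"rot":[0,0,0],"claw":-1},{"offset":[42,25,0],"rot":[0,0,0],"claw":-1},{"offset":[45,20,0],"rot":[0,0,0],"claw":-1},{"offset":[45,15,0],"rot":[0,0,0],"claw":-1},{"offset":[45,10,0],"rot":[0,0,0],"claw":-1},{"offset":[35,4,0],"rot":[0,0,0],"claw":-1},{"offset":[18,0,0],"rot":[0,0,0],"claw":-1},{"offset":[0,0,0],"rot":[0,0,0],"claw":-1},{"offset":[0,0,0],"rot":[0,0,0],"claw":-1},{"offset":[0,0,0],"rot":[0,0,0],"claw":-1}]'
python3 -c "
from h import *
go(.588,-.1098,.107)"
```

```text
clock: 22.55
position: [0.5859, -0.1101, 0.1568]
tool_rot: [-3.142, 0.001, 1.57]
force: [0.3, 0.3, -2.5]
grip_width: 0.0387
t 22.55 pos [ 0.5859 -0.1101  0.1568] yaw [-3.1415e+00  5.0000e-04  1.5697e+00] w 0.0387 F [ 0.3  0.3 -2.5]
offset tool mm [ 0.3  2.1 49.8] rotvec deg [-0.    0.03 -0.06]
```

```bash
python3 -m handwheel '[{"offset":[0,2.1,20],"rot":[0,0,0],"claw":-1},{"offset":[0,0,18],"rot":[0,0,0],"claw":-1},{"offset":[0,0,7],"rot":[0,0,0],"claw":-1},{"offset":[0,0,3.5],"rot":[0,0,0],"claw":-1},{"offset":[0,0,0],"rot":[0,0,0],"claw":-1},{"offset":[0,0,0],"rot":[0,0,0],"claw":0},{"offset":[0,0,0],"rot":[0,0,0],"claw":0.5},{"offset":[0,0,0],"rot":[0,0,0],"claw":0.5},{"offset":[0,0,0],"rot":[0,0,0],"claw":0.5},{"offset":[0,0,-30],"rot":[0,0,0],"claw":0.5},{"offset":[0,0,-50],"rot":[0,0,0],"claw":0.5},{"offset":[0,0,-50],"rot":[0,0,0],"claw":0.5}]'
python3 -c "
from h import *
go(.555,.1,.25)"
```

```text
clock: 23.75
position: [0.5877, -0.1089, 0.2397]
tool_rot: [-3.14, 0.0, 1.571]
force: [0.6, -0.3, 0.8]
grip_width: 0.0642
t 23.75 pos [ 0.5877 -0.1089  0.2397] yaw [-3.1403e+00  3.0000e-04  1.5708e+00] w 0.0642 F [ 0.6 -0.3  0.8]
offset tool mm [208.9 -32.7 -10.3] rotvec deg [-0.07  0.01 -0.  ]
```

```bash
python3 -m handwheel '[{"offset":[40,-6,-5],"rot":[0,0,0],"claw":0.5},{"offset":[45,-7,-5],"rot":[0,0,0],"claw":0.5},{"offset":[45,-7,0],"rot":[0,0,0],"claw":0.5},{"offset":[45,-7,0],"rot":[0,0,0],"claw":0.5},{"offset":[30,-5,0],"rot":[0,0,0],"claw":0.5},{"offset":[0,0,0],"rot":[0,0,0],"claw":0.1},{"offset":[0,0,0],"rot":[0,0,0],"claw":0.1},{"offset":[0,0,0],"rot":[0,0,0],"claw":0.1}]'
python3 - <<'E'
from h import *
f=grab('top'); caps(f); save(f,'top6.png',(140,100,540,370),2)
h,s,v=masks(f);D=np.zeros((480,640),bool);D[180:260,150:250]=1
print('handle top',blobs(f,D&((h<8)|(h>172))&(s>150),.186,5))
W=cloud(f); m=(W[...,2]>.125)&(W[...,2]<.143)&(W[...,1]>.2); 
(c,r)=cv2.minEnclosingCircle(np.argwhere(m)[:,::-1].astype(np.float32)); print('wheel',c,r,toworld(f,c,.137))
f=grab('wrist'); save(f,'w4.png')
for k,z in dict(crank_axis=.163,crank_handle=.163,pointer=.05,tab_mark=.02).items():
    for m in imaging.mark_of(k,'wrist')[:2]: print(k,round(m['conf'],2),np.round(m['uv']),toworld(f,m['uv'],z).round(4))
W=cloud(f); m=(W[...,2]>.18)&(W[...,1]>.2)
print(m.sum(),np.nanmedian(W[m],0) if m.any() else 0)
go(.5857,.2578,.25)
E
```

```text
clock: 24.55
position: [0.5564, 0.095, 0.2485]
tool_rot: [3.141, 0.0, 1.57]
force: [-0.7, 1.1, -0.1]
grip_width: 0.047
[365.3 222.6] 262 z 0.1194 [ 0.5888 -0.1085  0.1194] [82. 81. 77.]
[281.3 262.6] 156 z 0.1194 [0.4991 0.0777 0.1194] [35. 79. 45.]
[320.9 263.5] 255 z 0.1195 [ 0.4974 -0.01    0.1195] [ 31.  55. 105.]
[363.9 265.2] 259 z 0.1197 [ 0.4939 -0.105   0.1197] [83. 82. 78.]
handle top [(array([189.2, 218.3]), 19, array([0.5891, 0.2702, 0.186 ]))]
wheel (184.8478240966797, 235.5) 24.292057037353516 [0.5574096  0.29197881 0.137     ]
crank_axis 0.33 [508. 329.] [0.6807 0.0395 0.163 ]
pointer 0.56 [440.  90.] [0.6526 0.1956 0.05  ]
tab_mark 0.62 [431. 145.] [0.6569 0.1479 0.02  ]
0 0
t 24.85 pos [0.5563 0.0956 0.2483] yaw [3.1416e+00 1.0000e-04 1.5702e+00] w 0.0471 F [ 0.2 -0.1 -0.3]
offset tool mm [162.2  29.3  -1.7] rotvec deg [ 0.    0.   -0.03]
```

View pics/w4.png

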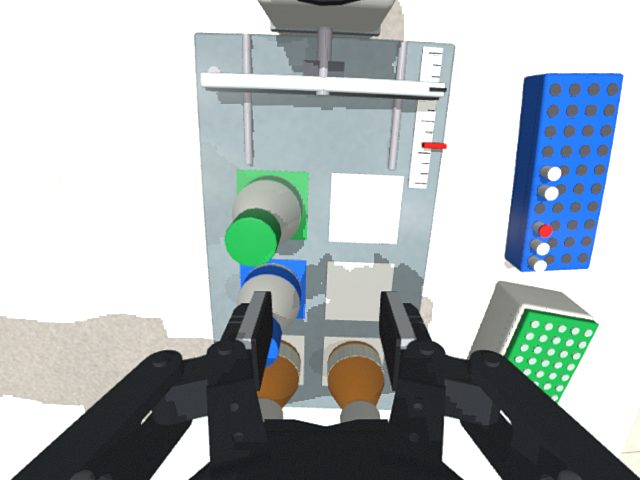

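View pics/top6.png

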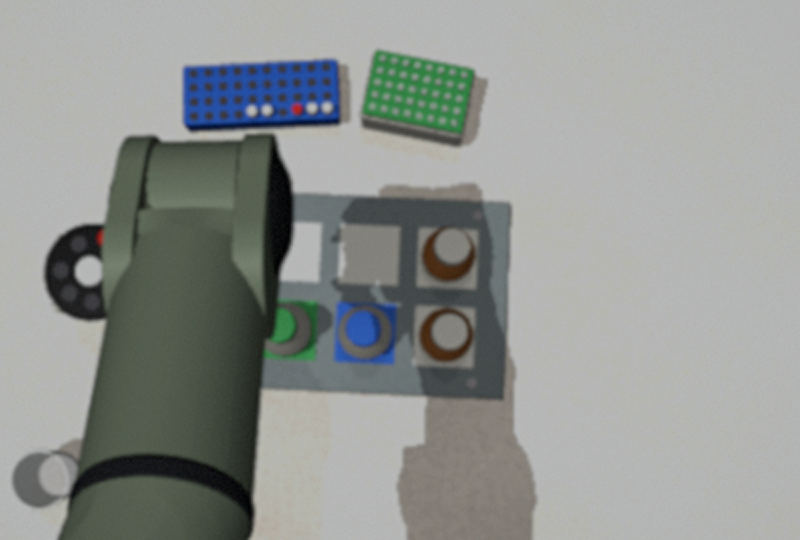

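Run:
```python
from h import *
im=cv2.imread('pics/top0.png')
f=grab('top')
g=im.max(2); m=(g<70).astype(np.uint8); m[:205]=0;m[265:]=0;m[:,:155]=0;m[:,212:]=0
hsv=cv2.cvtColor(im,cv2.COLOR_BGR2HSV); 
c,_=max([(x,cv2.contourArea(x)) for x in cv2.findContours(m,cv2.RETR_EXTERNAL,cv2.CHAIN_APPROX_NONE)[0]],key=lambda t:t[1])
print(cv2.fitEllipse(c),cv2.minEnclosingCircle(c))
for q in (cv2.fitEllipse(c)[0],cv2.minEnclosingCircle(c)[0]): print(toworld(f,q,.137),toworld(f,q,.130))
```

```text
((188.35726928710938, 236.59994506835938), (48.645477294921875, 53.81657028198242), 115.9546127319336) ((189.86363220214844, 239.0), 29.099000930786133)
[0.55496185 0.28392768 0.137     ] [0.55569367 0.28580591 0.13      ]
[0.54961551 0.28036002 0.137     ] [0.5503162  0.28221748 0.13      ]
```

```bash
python3 -m handwheel '[{"offset":[35,6,0],"rot":[0,0,0],"claw":0.5},{"offset":[45,8,0],"rot":[0,0,0],"claw":0.5},{"offset":[45,8,0],"rot":[0,0,0],"claw":0.5},{"offset":[35,7,0],"rot":[0,0,0],"claw":0.5},{"offset":[0,0,0],"rot":[0,0,0],"claw":0.5},{"offset":[0,0,0],"rot":[0,0,0],"claw":0.5},{"offset":[0,0,0],"rot":[0,0,0],"claw":0.5}]' 40
python3 - <<'E'
from h import *
f=grab('wrist'); save(f,'w5.png')
for k,z in dict(crank_axis=.163,crank_handle=.163).items():
    for m in imaging.mark_of(k,'wrist')[:2]: print(k,round(m['conf'],2),np.round(m['uv']),toworld(f,m['uv'],z).round(4))
h,s,v=masks(f)
print('handle',blobs(f,((h<8)|(h>172))&(s>150),.186,300))
go(.5857,.2578,.168)
E
```

```text
clock: 25.6
position: [0.5853, 0.255, 0.2483]
tool_rot: [-3.142, 0.001, 1.57]
force: [-0.9, -0.8, 0.0]
grip_width: 0.0646
crank_axis 0.9 [279. 192.] [0.5584 0.2939 0.163 ]
crank_handle 0.93 [330. 239.] [0.5881 0.2651 0.163 ]
handle [(array([331.5, 242.5]), 1455, array([0.5888, 0.2713, 0.186 ]))]
t 25.75 pos [0.5853 0.2551 0.2486] yaw [ 3.1414 -0.      1.5697] w 0.0642 F [-0.8 -0.3  0.3]
offset tool mm [ 2.7  0.4 80.6] rotvec deg [ 0.01 -0.   -0.06]
```

View pics/w5.png

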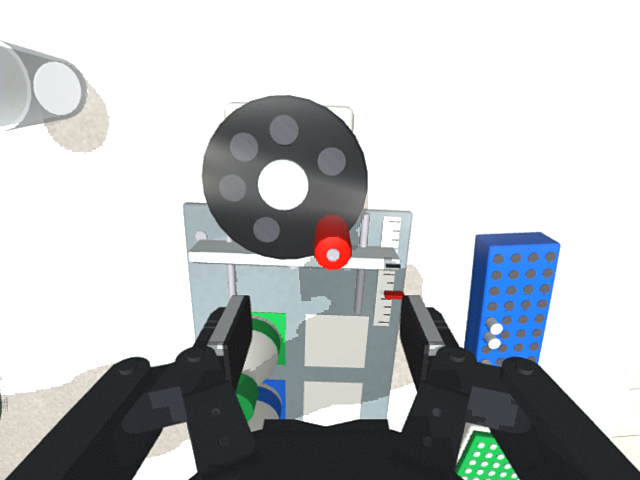

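Run:
```python
from h import *
f=grab('wrist')
print(toworld(f,(333,255),.186),toworld(f,(285,177.5),.137),toworld(f,(283,185),.14))
g=f["color"].max(2); m=(g<75).astype(np.uint8); m[:85]=0; m[262:]=0; m[:,:195]=0; m[:,375:]=0
c=max(cv2.findContours(m,cv2.RETR_EXTERNAL,cv2.CHAIN_APPROX_NONE)[0],key=cv2.contourArea)
e=cv2.fitEllipse(c); print(e,toworld(f,e[0],.137))
```

```text
[0.58966727 0.26413007 0.186     ] [0.55940727 0.29814738 0.137     ] [0.55828122 0.29383364 0.14      ]
((288.5992431640625, 176.0320281982422), (144.975341796875, 164.77395629882812), 18.618467330932617) [0.56177094 0.29909549 0.137     ]
```

```bash
python3 -m handwheel '[{"offset":[4.4,1.6,0],"rot":[0,0,0],"claw":0.3},{"offset":[0,0,25],"rot":[0,0,0],"claw":0.3},{"offset":[0,0,30],"rot":[0,0,0],"claw":0.3},{"offset":[0,0,25],"rot":[0,0,0],"claw":0.3},{"offset":[0,0,0],"rot":[0,0,0],"claw":0.3},{"offset":[0,0,0],"rot":[0,0,0],"claw":-1},{"offset":[0,0,0],"rot":[0,0,0],"claw":-1},{"offset":[0,0,0],"rot":[0,0,0],"claw":-1},{"offset":[0,0,0],"rot":[0,0,0],"claw":-1},{"offset":[0,0,0],"rot":[0,0,0],"claw":-1},{"offset":[0,0,0],"rot":[0,0,0],"claw":-1},{"offset":[0,0,0],"rot":[0,0,0],"claw":-1}]' 30
python3 - <<'E'
from h import *
go(.587,.2595,.168)
f=grab('side');save(f,'s3.png',(220,120,400,300),4)
E
```

```text
clock: 27.0
position: [0.5876, 0.2608, 0.17]
tool_rot: [3.139, -0.001, 1.571]
force: [1.2, -1.2, 7.7]
grip_width: 0.0213
t 27.0 pos [0.5876 0.2608 0.17  ] yaw [ 3.1392e+00 -1.3000e-03  1.5710e+00] w 0.0213 F [ 1.2 -1.2  7.7]
offset tool mm [-1.3 -0.6  2. ] rotvec deg [ 0.14 -0.07  0.01]
```

View pics/s3.png

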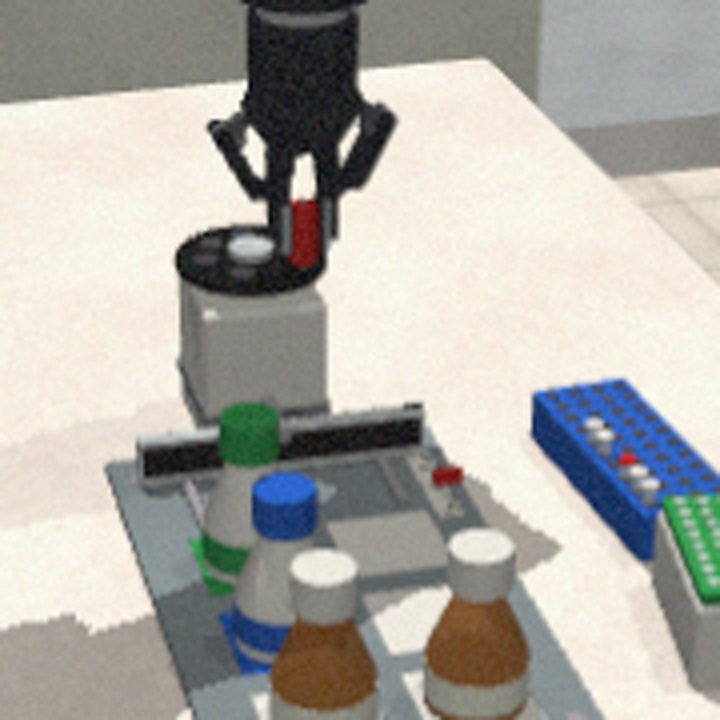

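```bash
python3 -m handwheel '[{"offset":[-10.8,-19.5,0],"rot":[0,0,0],"claw":-1},{"offset":[0.4,-22.3,0],"rot":[0,0,0],"claw":-1},{"offset":[11.5,-19.1,0],"rot":[0,0,0],"claw":-1},{"offset":[0,0,0],"rot":[0,0,0],"claw":-1},{"offset":[0,0,0],"rot":[0,0,0],"claw":-1}]'
python3 - <<'E'
from h import *
go(.587,.2595,.168)
E
```

```text
clock: 27.55
position: [0.526, 0.2628, 0.1699]
tool_rot: [3.14, -0.002, 1.572]
force: [-0.3, 0.2, 8.8]
grip_width: 0.0213
t 27.55 pos [0.526  0.2628 0.1699] yaw [ 3.1398e+00 -2.0000e-03  1.5723e+00] w 0.0213 F [-0.3  0.2  8.8]
offset tool mm [-3.4 61.   2. ] rotvec deg [ 0.11 -0.12  0.09]
```

```bash
python3 -m handwheel '[{"offset":[19.5,-10.8,0],"rot":[0,0,0],"claw":-1},{"offset":[22.3,0.4,0],"rot":[0,0,0],"claw":-1},{"offset":[19.1,11.5,0],"rot":[0,0,0],"claw":-1},{"offset":[0,0,0],"rot":[0,0,0],"claw":-1},{"offset":[0,0,0],"rot":[0,0,0],"claw":-1}]'
python3 -m handwheel '[{"offset":[10.8,19.5,0],"rot":[0,0,0],"claw":-1},{"offset":[-0.4,22.3,0],"rot":[0,0,0],"claw":-1},{"offset":[-11.5,19.1,0],"rot":[0,0,0],"claw":-1},{"offset":[0,0,0],"rot":[0,0,0],"claw":-1},{"offset":[0,0,0],"rot":[0,0,0],"claw":-1}]'
```

```text
clock: 28.05
position: [0.5283, 0.3232, 0.17]
tool_rot: [3.139, -0.002, 1.571]
force: [1.4, -0.1, 8.7]
grip_width: 0.0211
clock: 28.55
position: [0.5895, 0.3214, 0.1699]
tool_rot: [3.138, -0.002, 1.57]
force: [2.2, 1.9, 5.8]
grip_width: 0.021
```

```bash
python3 -m handwheel '[{"offset":[-19.5,10.8,0],"rot":[0,0,0],"claw":-1},{"offset":[-22.3,-0.4,0],"rot":[0,0,0],"claw":-1},{"offset":[-19.1,-11.5,0],"rot":[0,0,0],"claw":-1},{"offset":[0,0,0],"rot":[0,0,0],"claw":-1},{"offset":[0,0,0],"rot":[0,0,0],"claw":-1}]'
python3 - <<'E'
from h import *
f=grab('wrist');save(f,'w6.png')
f=grab('side');save(f,'s4.png',(220,120,400,300),4)
go(.5876,.2608,.17)
E
```

```text
clock: 29.05
position: [0.5872, 0.2604, 0.1699]
tool_rot: [3.14, -0.001, 1.571]
force: [-0.0, -1.8, 8.7]
grip_width: 0.0209
t 29.15 pos [0.5875 0.2607 0.1699] yaw [ 3.1394e+00 -1.1000e-03  1.5709e+00] w 0.0211 F [ 0.1 -1.1  9. ]
offset tool mm [ 0.1  0.1 -0.1] rotvec deg [ 0.13 -0.06  0.01]
```

View pics/w6.png

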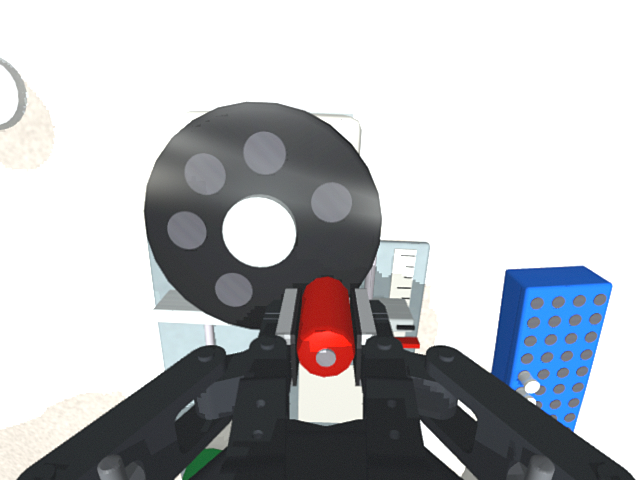

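Run:
```python
from h import *
f=grab('wrist')
a=toworld(f,(405,327),.05);b=toworld(f,(410,342.5),.02);print(a,b)
ey=np.array([.043,.999]);print((a-b)[:2]@ey)
for n in('top','side'):
  f=grab(n)
  for k,z in dict(pointer=.05,tab_mark=.02).items():
    for m in imaging.mark_of(k,n)[:1]: print(n,k,round(m['conf'],2),toworld(f,m['uv'],z).round(4))
  if n=='side': save(f,'s5.png',(290,200,380,260),8)
```

```text
[0.64993974 0.18553654 0.05      ] [0.66339893 0.14954157 0.02      ]
0.03538023265848109
top pointer 0.84 [0.6599 0.179  0.05  ]
top tab_mark 0.58 [0.6607 0.1477 0.02  ]
side pointer 0.7 [0.654  0.1743 0.05  ]
side tab_mark 0.65 [0.5265 0.0556 0.02  ]
```

View pics/s5.png

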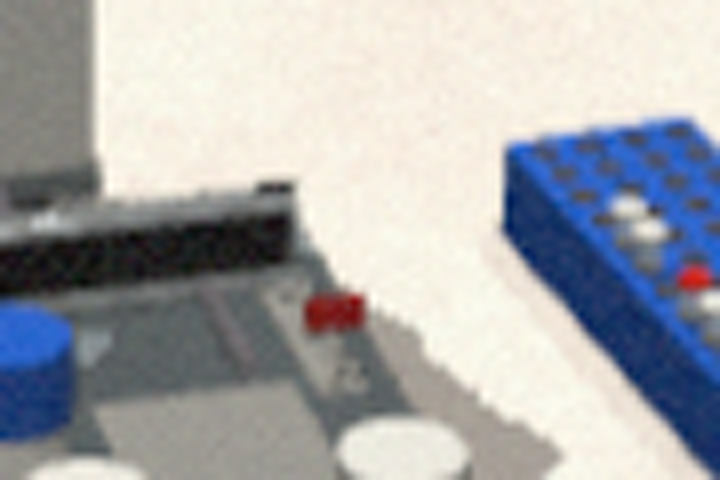

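```bash
for i in 1; do python3 -m handwheel '[{"offset":[-10.8,-19.5,0],"rot":[0,0,0],"claw":-1},{"offset":[0.4,-22.3,0],"rot":[0,0,0],"claw":-1},{"offset":[11.5,-19.1,0],"rot":[0,0,0],"claw":-1},{"offset":[19.5,-10.8,0],"rot":[0,0,0],"claw":-1},{"offset":[22.3,0.4,0],"rot":[0,0,0],"claw":-1},{"offset":[19.1,11.5,0],"rot":[0,0,0],"claw":-1},{"offset":[10.8,19.5,0],"rot":[0,0,0],"claw":-1},{"offset":[-0.4,22.3,0],"rot":[0,0,0],"claw":-1},{"offset":[-11.5,19.1,0],"rot":[0,0,0],"claw":-1},{"offset":[-19.5,10.8,0],"rot":[0,0,0],"claw":-1},{"offset":[-22.3,-0.4,0],"rot":[0,0,0],"claw":-1},{"offset":[-19.1,-11.5,0],"rot":[0,0,0],"claw":-1}]'; done
python3 -m handwheel '[{"offset":[0,0,0],"rot":[0,0,0],"claw":-1},{"offset":[0,0,0],"rot":[0,0,0],"claw":-1}]'
```

```text
clock: 30.7
position: [0.588, 0.2606, 0.17]
tool_rot: [3.139, -0.002, 1.571]
force: [-12.3, 15.2, 15.9]
grip_width: 0.0209
clock: 30.9
position: [0.5874, 0.2605, 0.1701]
tool_rot: [3.139, -0.001, 1.571]
force: [-0.6, -0.8, 11.1]
grip_width: 0.0212
```

```bash
python3 -m handwheel '[{"offset":[-10.8,-19.5,0],"rot":[0,0,0],"claw":-1},{"offset":[0.4,-22.3,0],"rot":[0,0,0],"claw":-1},{"offset":[11.5,-19.1,0],"rot":[0,0,0],"claw":-1},{"offset":[19.5,-10.8,0],"rot":[0,0,0],"claw":-1},{"offset":[22.3,0.4,0],"rot":[0,0,0],"claw":-1},{"offset":[19.1,11.5,0],"rot":[0,0,0],"claw":-1},{"offset":[10.8,19.5,0],"rot":[0,0,0],"claw":-1},{"offset":[-0.4,22.3,0],"rot":[0,0,0],"claw":-1},{"offset":[-11.5,19.1,0],"rot":[0,0,0],"claw":-1},{"offset":[-19.5,10.8,0],"rot":[0,0,0],"claw":-1},{"offset":[-22.3,-0.4,0],"rot":[0,0,0],"claw":-1},{"offset":[-19.1,-11.5,0],"rot":[0,0,0],"claw":-1}]'
python3 -m handwheel '[{"offset":[0,0,0],"rot":[0,0,0],"claw":-1},{"offset":[0,0,0],"rot":[0,0,0],"claw":-1}]'
python3 - <<'E'
from h import *
ey=np.array([.043,.999])
for n in('top','side'):
  f=grab(n)
  for k,z in dict(pointer=.05,tab_mark=.02).items():
    for m in imaging.mark_of(k,n)[:1]: print(n,k,round(m['conf'],2),toworld(f,m['uv'],z).round(4))
  save(f,'%s7.png'%n,*(((290,200,380,260),8) if n=='side' else ((200,170,420,300),3.6)))
  if n=='top': caps(f)
E
```

```text
clock: 32.1
position: [0.5881, 0.2607, 0.1702]
tool_rot: [3.139, -0.003, 1.571]
force: [-13.0, 15.9, 18.9]
grip_width: 0.0206
clock: 32.3
position: [0.5875, 0.2607, 0.1703]
tool_rot: [3.139, -0.002, 1.571]
force: [-0.1, -0.4, 13.0]
grip_width: 0.0209
top pointer 0.6 [0.6468 0.1515 0.05  ]
top tab_mark 0.65 [ 0.4894 -0.1085  0.02  ]
[365.3 222.5] 260 z 0.1194 [ 0.5889 -0.1084  0.1194] [117. 117. 116.]
[206.6 239.5] 204 z 0.1133 [0.5509 0.2482 0.1133] [52. 51. 49.]
[278.3 262. ] 260 z 0.1195 [0.5006 0.0844 0.1195] [25. 58. 32.]
[320.9 263.6] 255 z 0.1196 [ 0.4973 -0.0101  0.1196] [ 30.  56. 108.]
[363.9 265.2] 258 z 0.1194 [ 0.4939 -0.105   0.1194] [117. 117. 117.]
side pointer 0.94 [0.6606 0.1674 0.05  ]
side tab_mark 0.38 [0.6607 0.1669 0.02  ]
```

View pics/top7.png

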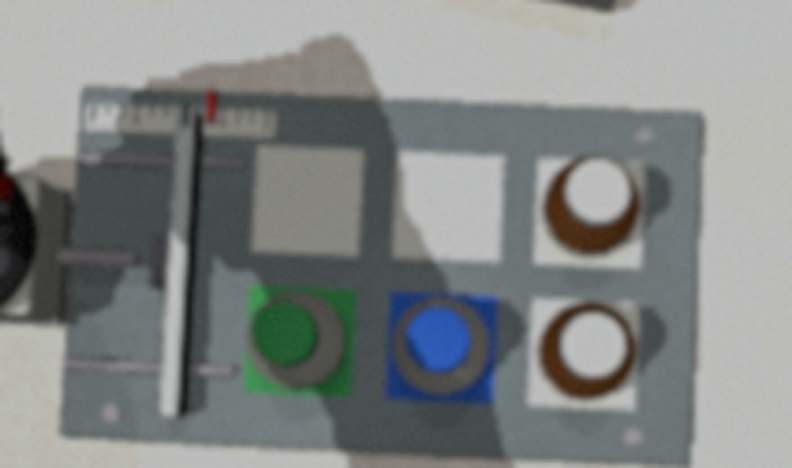

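View pics/side7.png

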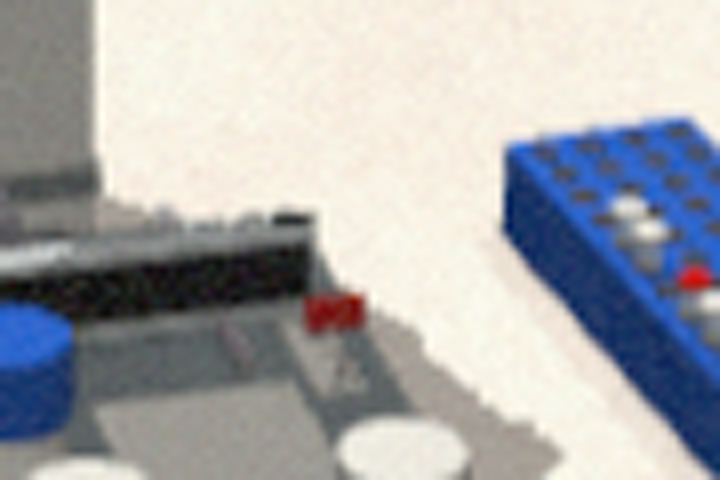

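```bash
python3 -m handwheel '[{"offset":[-10.8,-19.5,0],"rot":[0,0,0],"claw":-1},{"offset":[0.4,-22.3,0],"rot":[0,0,0],"claw":-1},{"offset":[11.5,-19.1,0],"rot":[0,0,0],"claw":-1},{"offset":[19.5,-10.8,0],"rot":[0,0,0],"claw":-1},{"offset":[22.3,0.4,0],"rot":[0,0,0],"claw":-1},{"offset":[19.1,11.5,0],"rot":[0,0,0],"claw":-1},{"offset":[10.8,19.5,0],"rot":[0,0,0],"claw":-1},{"offset":[-0.4,22.3,0],"rot":[0,0,0],"claw":-1},{"offset":[-11.5,19.1,0],"rot":[0,0,0],"claw":-1},{"offset":[-19.5,10.8,0],"rot":[0,0,0],"claw":-1},{"offset":[0,0,0],"rot":[0,0,0],"claw":-1},{"offset":[0,0,0],"rot":[0,0,0],"claw":-1}]'
python3 - <<'E'
from h import *
for n in('top','side'):
  f=grab(n)
  for k,z in dict(pointer=.05,tab_mark=.02).items():
    for m in imaging.mark_of(k,n)[:2]: print(n,k,round(m['conf'],2),np.round(m['uv'],1),toworld(f,m['uv'],z).round(4))
  save(f,'%s8.png'%n,*(((290,200,380,260),8) if n=='side' else ((215,180,305,240),8)))
E
```

```text
clock: 33.8
position: [0.6, 0.3016, 0.1703]
tool_rot: [3.139, -0.001, 1.57]
force: [-0.3, -0.4, 13.5]
grip_width: 0.0209
top pointer 0.59 [256.2 201.4] [0.6482 0.1457 0.05  ]
side pointer 0.66 [329.2 228.1] [0.6528 0.1482 0.05  ]
side tab_mark 0.54 [330.7 235.6] [0.6612 0.1571 0.02  ]
side tab_mark 0.32 [335.1 290.3] [ 0.5824 -0.1044  0.02  ]
```

View pics/top8.png

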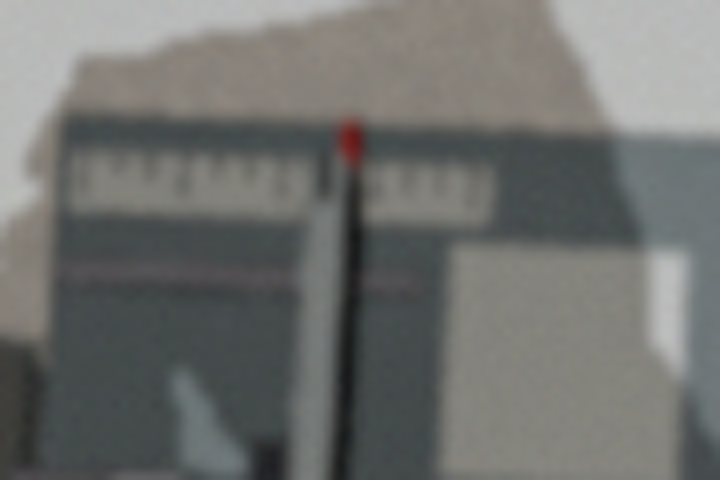

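View pics/side8.png

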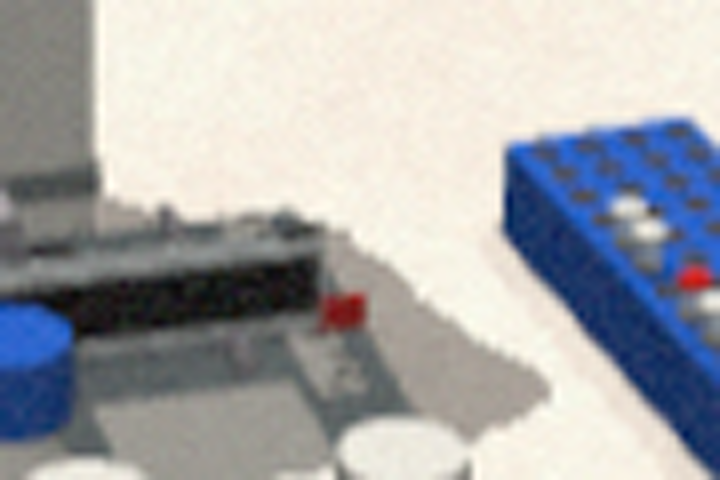

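```bash
python3 -m handwheel '[{"offset":[0,0,0],"rot":[0,0,0],"claw":0.3},{"offset":[0,0,0],"rot":[0,0,0],"claw":0.3},{"offset":[0,0,0],"rot":[0,0,0],"claw":0.3},{"offset":[0,0,0],"rot":[0,0,0],"claw":0.3},{"offset":[0,0,-30],"rot":[0,0,0],"claw":0.3},{"offset":[0,0,-40],"rot":[0,0,0],"claw":0.3},{"offset":[-20,0,-10],"rot":[0,0,0],"claw":0.3},{"offset":[-40,0,0],"rot":[0,0,0],"claw":0.3},{"offset":[0,0,0],"rot":[0,0,0],"claw":0.3},{"offset":[0,0,0],"rot":[0,0,0],"claw":0.3},{"offset":[0,0,0],"rot":[0,0,0],"claw":0.3}]'
python3 - <<'E'
from h import *
f=grab('wrist');save(f,'w9.png')
T=f["camera_from_world"];print("cam",-T[:3,:3].T@T[:3,3],"axis",T[2,:3])
go(.65,.1,.25)
print(topix(f,(.655,.148,.05)))
E
```

```text
clock: 35.2
position: [0.5985, 0.2425, 0.248]
tool_rot: [-3.141, -0.0, 1.572]
force: [0.0, 0.3, -0.2]
grip_width: 0.0555
cam [0.59860459 0.3278125  0.37104747] axis [ 4.16807950e-04 -3.23390149e-01 -9.46265628e-01]
t 35.25 pos [0.5984 0.2427 0.2479] yaw [-3.1411e+00 -1.0000e-04  1.5720e+00] w 0.0557 F [-0.6  1.  -0.4]
offset tool mm [-142.8   51.4   -2.1] rotvec deg [-0.03 -0.    0.07]
[382.02658518 299.47784678]
```

View pics/w9.png

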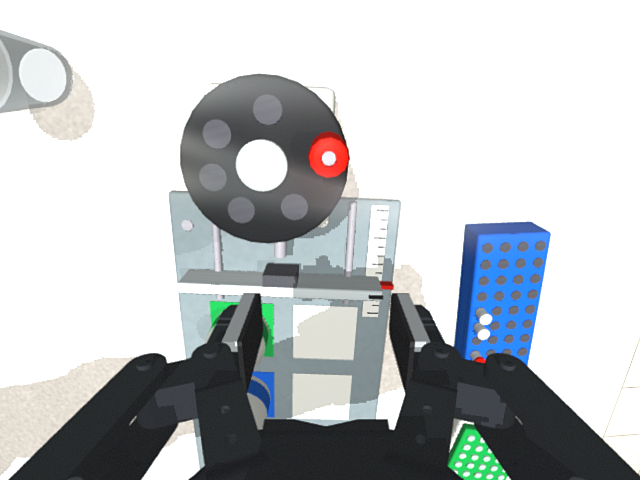

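```bash
python3 -m handwheel '[{"offset":[-30,5,0],"rot":[0,0,0],"claw":0.3},{"offset":[-45,6,0],"rot":[0,0,0],"claw":0.3},{"offset":[-45,6,0],"rot":[0,0,0],"claw":0.3},{"offset":[-40,6,0],"rot":[0,0,0],"claw":0.3},{"offset":[-20,4,0],"rot":[0,0,0],"claw":0.3},{"offset":[0,0,0],"rot":[0,0,0],"claw":0.3},{"offset":[0,0,0],"rot":[0,0,0],"claw":0.3},{"offset":[0,0,0],"rot":[0,0,0],"claw":0.3}]'
python3 - <<'E'
from h import *
f=grab('wrist');
T=f["camera_from_world"];print("cam",-T[:3,:3].T@T[:3,3])
print(topix(f,(.655,.148,.05)))
u,v=map(int,topix(f,(.655,.148,.05))); print(u-60,v-45)
save(f,'w10.png',(u-60,v-45,u+60,v+45),6)
W=cloud(f); h,s,vv=masks(f)
m=((h<8)|(h>172))&(s>150); m[v+60:]=0
for lab in blobs(f,m,.02,5):
    print(lab); 
print('tab z',np.nanpercentile(W[m][:,2],[5,50,95]))
for k,z in dict(pointer=.05,tab_mark=.02).items():
    for q in imaging.mark_of(k,'wrist')[:2]: print(k,round(q['conf'],2),np.round(q['uv'],1),toworld(f,q['uv'],z).round(4))
E
```

```text
clock: 36.05
position: [0.6256, 0.0636, 0.248]
tool_rot: [-3.141, -0.0, 1.573]
force: [-0.0, 0.7, 0.4]
grip_width: 0.0561
cam [0.62562316 0.14888032 0.37106386]
[360.4633785  110.37287574]
300 65
(array([367.3, 111.1]), 68, array([0.6641, 0.1473, 0.02  ]))
tab z [0.02138375 0.02231252 0.02348003]
pointer 0.59 [354.7 106.2] [0.6501 0.1513 0.05  ]
pointer 0.28 [181.1 184.8] [0.4959 0.0846 0.05  ]
tab_mark 0.52 [360.4 112.1] [0.6577 0.1464 0.02  ]
```

View pics/w10.png

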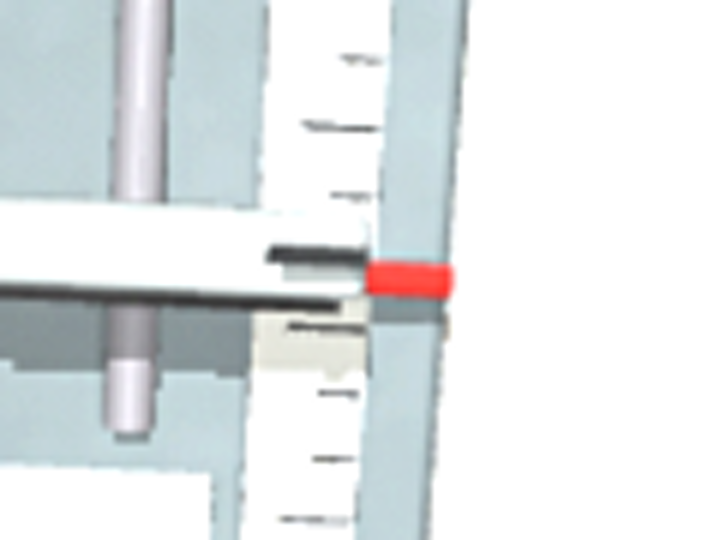

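Run:
```python
from h import *
f=grab('wrist'); ey=np.array([.044,.999])
W=cloud(f); print('bar/pointer z',W[104:114:1,352:366:3,2].round(4))
for zp in (.048,.05,.052):
    a=toworld(f,(360.0,107.6),zp); b=toworld(f,(367.3,111.1),.0223)
    print(a.round(4),b.round(4),((a-b)[:2]@ey).round(4))
g=f["color"][100:118,340:372].max(2); print(g)
```

```text
bar/pointer z [[0.0471 0.047  0.0475 0.0125 0.0095]
 [0.0487 0.0504 0.0496 0.0505 0.0085]
 [0.0502 0.0499 0.0513 0.0512 0.009 ]
 [0.0499 0.0494 0.0524 0.0503 0.0086]
 [0.0488 0.0515 0.0514 0.0498 0.0221]
 [0.0458 0.0477 0.048  0.0222 0.021 ]
 [0.0477 0.0466 0.0465 0.0215 0.0227]
 [0.0478 0.0462 0.0465 0.0213 0.0227]
 [0.0466 0.0467 0.0478 0.0221 0.0228]
 [0.0471 0.048  0.0476 0.0109 0.0104]]
[0.6548 0.1497 0.048 ] [0.6639 0.1468 0.0223] 0.0025
[0.6546 0.1497 0.05  ] [0.6639 0.1468 0.0223] 0.0025
[0.6545 0.1497 0.052 ] [0.6639 0.1468 0.0223] 0.0025
[[202 200 196 195 194 190 188 186 184 182 179 177 174 173 176 172 169 167
  168 185 203 210 189 150 149 149 150 151 149 149 147 148]
 [211 211 209 208 208 208 207 207 206 205 204 204 203 202 203 202 201 202
  201 197 183 186 181 149 149 150 150 150 150 149 149 149]
 [211 211 213 213 213 215 215 214 215 214 215 214 215 214 213 214 214 214
  215 204 164 154 173 149 150 149 151 150 151 150 149 150]
 [211 211 212 214 214 214 215 216 216 216 216 215 216 217 215 216 216 216
  217 208 169 153 174 149 150 150 151 151 150 150 149 150]
 [211 212 212 
[... 1148 characters left out ...]
9 201 204 208 210 211 213 213 213]
 [ 94 100 103 104 108 110 117 132 135 138 141 144 148 150 153 154 156 157
  158 141 105 128 122 124 130 134 138 140 144 149 156 159]
 [ 43  45  47  47  49  49  53  62  65  67  69  72  76  77  79  81 101 133
  130 149 142 127 100  96  98  97  97  96  94  95 100 102]
 [ 47  45  53  50  49  48  49  49  46  42  42  44  43  40  38  45  89 150
  150 156 153 128 105 104 104 104 104 103 103 104 104 104]
 [ 98 103 136 126 123 123 123 124 121 100  99  99  96  76  73  77 110 156
  157 157 152 125 100  99 100 100  99 100 100 100 101  99]
 [102 105 144 156 156 155 156 156 155 153 155 155 155 152 152 151 152 159
  157 157 152 123 102 102 102 101 101 101 101 102 102 101]]
```

```bash
python3 -m handwheel '[{"offset":[35,-4,0],"rot":[0,0,0],"claw":0.3},{"offset":[45,-5,0],"rot":[0,0,0],"claw":0.3},{"offset":[45,-5,0],"rot":[0,0,0],"claw":0.3},{"offset":[45,-5,0],"rot":[0,0,0],"claw":0.3},{"offset":[45,-4,0],"rot":[0,0,0],"claw":0.3},{"offset":[23,-2.5,0],"rot":[0,0,0],"claw":0.3},{"offset":[0,0,0],"rot":[0,0,0],"claw":0.3},{"offset":[0,0,0],"rot":[0,0,0],"claw":0.3},{"offset":[0,0,0],"rot":[0,0,0],"claw":0.3}]'
python3 -c "
from h import *
go(.6,.3016,.17)"
```

```text
clock: 37.15
position: [0.6004, 0.2988, 0.2484]
tool_rot: [3.141, 0.001, 1.57]
force: [-0.1, 0.1, -0.3]
grip_width: 0.0555
t 37.15 pos [0.6004 0.2988 0.2484] yaw [3.1414e+00 5.0000e-04 1.5699e+00] w 0.0555 F [-0.1  0.1 -0.3]
offset tool mm [ 2.8 -0.4 78.4] rotvec deg [ 0.01  0.03 -0.05]
```

```bash
python3 -m handwheel '[{"offset":[2.8,-0.4,0],"rot":[0,0,0],"claw":0.3},{"offset":[0,0,25],"rot":[0,0,0],"claw":0.3},{"offset":[0,0,30],"rot":[0,0,0],"claw":0.3},{"offset":[0,0,23],"rot":[0,0,0],"claw":0.3},{"offset":[0,0,0],"rot":[0,0,0],"claw":0.3},{"offset":[0,0,0],"rot":[0,0,0],"claw":-1},{"offset":[0,0,0],"rot":[0,0,0],"claw":-1},{"offset":[0,0,0],"rot":[0,0,0],"claw":-1},{"offset":[0,0,0],"rot":[0,0,0],"claw":-1},{"offset":[0,0,0],"rot":[0,0,0],"claw":-1},{"offset":[0,0,0],"rot":[0,0,0],"claw":-1}]' 30
python3 -m handwheel '[{"offset":[-18.6,0.3,0],"rot":[0,0,0],"claw":-1},{"offset":[-17,-7.6,0],"rot":[0,0,0],"claw":-1},{"offset":[-12.2,-14,0],"rot":[0,0,0],"claw":-1},{"offset":[0,0,0],"rot":[0,0,0],"claw":-1},{"offset":[0,0,0],"rot":[0,0,0],"claw":-1}]'
```

```text
clock: 38.25
position: [0.6, 0.3028, 0.172]
tool_rot: [3.141, -0.001, 1.571]
force: [-4.2, -1.5, 6.5]
grip_width: 0.0214
clock: 38.75
position: [0.5791, 0.2552, 0.172]
tool_rot: [3.14, -0.001, 1.571]
force: [-1.1, -0.4, 8.7]
grip_width: 0.0214
```

Release and go back to the close-up view.

```bash
python3 -m handwheel '[{"offset":[0,0,0],"rot":[0,0,0],"claw":0.3},{"offset":[0,0,0],"rot":[0,0,0],"claw":0.3},{"offset":[0,0,0],"rot":[0,0,0],"claw":0.3},{"offset":[0,0,0],"rot":[0,0,0],"claw":0.3},{"offset":[0,0,-30],"rot":[0,0,0],"claw":0.3},{"offset":[0,0,-40],"rot":[0,0,0],"claw":0.3},{"offset":[-20,5,-10],"rot":[0,0,0],"claw":0.3},{"offset":[-40,10,0],"rot":[0,0,0],"claw":0.3},{"offset":[-45,10,0],"rot":[0,0,0],"claw":0.3},{"offset":[-45,10,0],"rot":[0,0,0],"claw":0.3},{"offset":[-38,10,0],"rot":[0,0,0],"claw":0.3},{"offset":[0,0,0],"rot":[0,0,0],"claw":0.3}]'
python3 -m handwheel '[{"offset":[0,0,0],"rot":[0,0,0],"claw":0.3},{"offset":[0,0,0],"rot":[0,0,0],"claw":0.3},{"offset":[0,0,0],"rot":[0,0,0],"claw":0.3}]'
python3 - <<'E'
from h import *
f=grab('wrist');
T=f["camera_from_world"];print("cam",-T[:3,:3].T@T[:3,3])
u,v=map(int,topix(f,(.655,.148,.05))); print(u-60,v-45)
save(f,'w11.png',(u-60,v-45,u+60,v+45),6)
h,s,vv=masks(f)
m=((h<8)|(h>172))&(s>150); m[v+60:]=0
print(blobs(f,m,.0223,5))
k=(vv<90); k[:v-12]=0;k[v+12:]=0;k[:,:u-16]=0;k[:,u+10:]=0
print(blobs(f,k,.0505,5))
f=grab('top');caps(f)
E
```

```text
clock: 39.95
position: [0.6243, 0.0601, 0.2506]
tool_rot: [3.141, 0.003, 1.564]
force: [-0.7, 0.4, 0.4]
grip_width: 0.0555
clock: 40.25
position: [0.6233, 0.0683, 0.2501]
tool_rot: [-3.141, -0.0, 1.573]
force: [-0.4, 0.2, -0.1]
grip_width: 0.0556
cam [0.62331953 0.15355447 0.37319137]
302 71
[(array([369.5, 116.4]), 68, array([0.664 , 0.1473, 0.0223]))]
[(array([354.7, 116. ]), 49, array([0.6481, 0.148 , 0.0505])), (array([353.5, 123.8]), 37, array([0.6473, 0.1416, 0.0505]))]
[365.3 222.6] 261 z 0.1194 [ 0.5888 -0.1084  0.1194] [83. 82. 78.]
[320.9 263.6] 257 z 0.1193 [ 0.4973 -0.0101  0.1193] [ 32.  58. 110.]
[363.9 265.2] 259 z 0.1193 [ 0.4939 -0.105   0.1193] [85. 83. 79.]
```

View pics/w11.png

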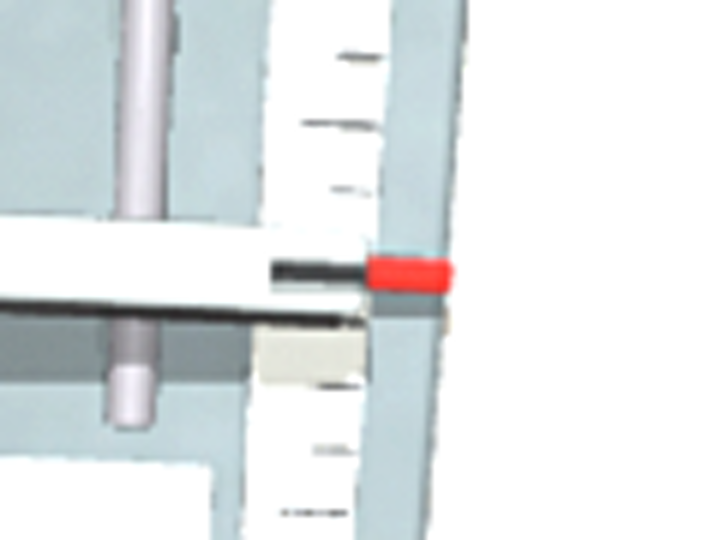

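```bash
python3 -m handwheel '[{"offset":[-30,0,-40],"rot":[0,0,0],"claw":0.3},{"offset":[-45,0,-40],"rot":[0,0,0],"claw":0.3},{"offset":[-45,0,0],"rot":[0,0,0],"claw":0.3},{"offset":[-45,0,0],"rot":[0,0,0],"claw":0.3},{"offset":[-45,0,0],"rot":[0,0,0],"claw":0.3},{"offset":[-45,0,0],"rot":[0,0,0],"claw":0.3},{"offset":[-45,0,0],"rot":[0,0,0],"claw":0.3},{"offset":[-45,0,0],"rot":[0,0,0],"claw":0.3},{"offset":[-30,0,0],"rot":[0,0,0],"claw":0.3},{"offset":[0,0,0],"rot":[0,0,0],"claw":0.3},{"offset":[0,0,0],"rot":[0,0,0],"claw":0.3}]'
python3 - <<'E'
from h import *
f=grab('top');caps(f);save(f,'top12.png',(140,100,540,370),2)
go(.6,-.3,.3)
E
```

```text
clock: 41.45
position: [0.6236, -0.3003, 0.3232]
tool_rot: [-3.141, -0.0, 1.571]
force: [1.4, 1.3, 0.1]
grip_width: 0.0557
[365.3 222.6] 264 z 0.1196 [ 0.5888 -0.1084  0.1196] [119. 120. 119.]
[206.3 240.1] 209 z 0.1134 [0.5495 0.2486 0.1134] [54. 54. 51.]
[278.3 261.9] 258 z 0.1195 [0.5007 0.0844 0.1195] [42. 94. 54.]
[320.9 263.6] 256 z 0.1195 [ 0.4972 -0.0101  0.1195] [ 34.  60. 115.]
[363.9 265.2] 260 z 0.1197 [ 0.4938 -0.105   0.1197] [120. 120. 120.]
t 41.5 pos [ 0.624  -0.2993  0.3233] yaw [-3.1415e+00 -6.0000e-04  1.5721e+00] w 0.0556 F [0.3 0.4 0.9]
offset tool mm [ -0.6 -24.   23.3] rotvec deg [-0.01 -0.04  0.07]
```

View pics/top12.png

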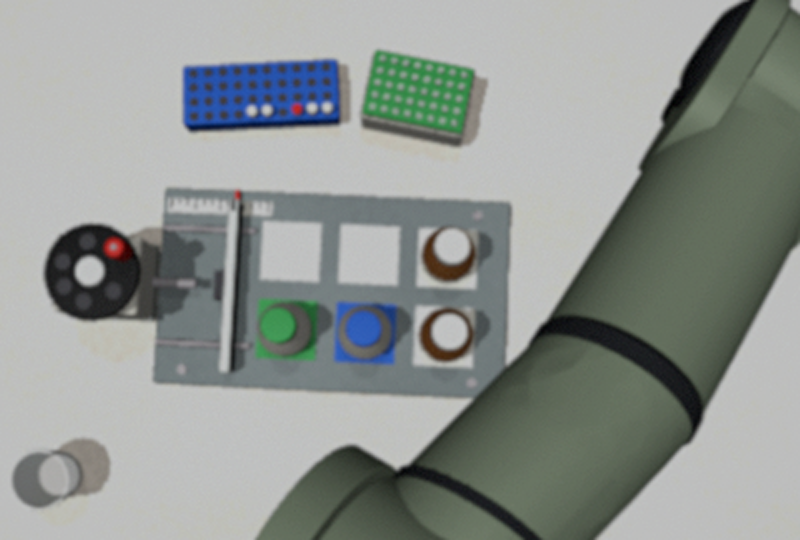

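```bash
python3 -c "
from h import *
print(bot.job_done())"
```

```text
the job is handed in; nothing more can be done
None
```

The deck is loaded, the clamp pointer is level with the red tab, and the job was handed in at about 41.5 s; it reports no verdict.

**What I did:** I swapped the blue-capped and green-capped bottles, parking the blue one on a white square in between. Only two sample bottles showed on the bench, and I stood each on its own white square. I then cranked the handwheel about 4.05 turns clockwise.

**Last checks:**
- **Bottles:** in the last top picture every cap was within about 2 mm of its square's centre. All cap tops were at about 119.5 mm, so the bottles stand upright on the deck.
- **Pointer:** the wrist-camera close-up showed the pointer and tab level to well under 1 mm.
- **Bystanders:** the tip box, tube rack and beaker look unmoved in that picture; I did not measure them again. The gripper was open and clear of everything.

**Disagreements:**
- The trained networks' distance from pointer to tab at the start was about 1 mm short of what the close-up later showed. I used the close-up for the final quarter turn.
- The wrist camera read about 3 mm off the top camera in y. I relied on the top camera for placing the bottles, except for the blue square, where I blended the two readings.

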